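# Put three bench tools back on their own outline boards

## Robot

A 6-joint arm with a two-finger parallel gripper is mounted at the origin on the work surface. World frame = base frame: x ahead of the robot, y to its left, z up, the work surface at z = 0. Lengths are in m, angles in rad, forces in N, time in s.
With the tool pointing down it reaches from about 0.35 to 0.925 m from the base axis. Payload 6.4 kg.
Tool frame: the origin (TCP) lies between the finger pads; the fingertips stand arm.tcp_to_tips ahead of it and the grasp point (between the pads) lies 3 mm ahead of it (arm.tcp_to_tips is the distance from the TCP to the fingertips, in m); z points along the fingers, y is the line along which they close (so a half turn about z gives the same grasp; the last joint's range is limited). The gripper opens to 85 mm and grips with 20 to 120 N. Pads are 22 mm wide; open, the fingers measure 114 mm over their backs; the gripper's body (76 mm by 85 mm) begins 54 mm behind the grasp point. The pads swing forward as they close: fully open they stand 13 mm farther back than shut.
Start: joints at [-1.282, 0.245, 1.558, -0, 1.339, -0.174], TCP at [0.29, -0.582, 0.253] pointing down, gripper open.
Joint ranges: [-3.13, 3.13], [-1.02, 2.26], [0.13, 2.54], [-0.95, 4.09], [0.21, 2.88], [-2.74, 2.74]. Speed limits (rad/s): [2.57, 2.57, 3.14, 3.14, 3.14, 3.14].

## Interface

Orientations are given as a 3x3 rotation matrix whose columns are the frame's x, y, z axes.
In Python, from plant import sensors, viewer, job_done, arm gives the robot as it stands.
- The arm moves only by the tool send_rows, never from a script. Its argument "series" is a list of rows, each an object with "travel": the shift along the tool's x, y, z in cm, a list of three; "rotation": the turn, a rotation vector about the tool's x, y, z in rad, a list of three; "claw": the opening, from -1 (shut) to 1 (fully open). A call has 1 to 20 rows; each row is the pose to reach, as a shift and turn from the pose commanded when the call began, along the tool's axes at that moment; what a row does not reach only later rows make up. A row lasts 1/10 s, in which the tool goes at most 50 mm and 8.59 degrees, less where a joint would pass 70% of its speed; a pose out of reach is approached as far as the arm can. A call with a gripper value outside its range is refused whole. The fingers move at their own pace and stop on an object; "squeeze" is the grip in N (left out, the last holds). Time passes only in rows, so rows that repeat a pose let the fingers close. It gives the time, the measured TCP pose, the force, the opening and the grip force at its end, in the units of the state.
- sensors.state(): the state, without advancing time (a new reading comes with each control period).
- viewer.get_image(name): name is "scene" or "top" or "wrist"; returns a dict with "pixels" (480x640x3 uint8, red, green, blue), "camera_matrix" (3x3 intrinsics, pixels), "dist" ([k1, k2, p1, p2, k3] as OpenCV has them; the pictures are not rectified), "R" (3x3) and "t" (3): a world point X has camera coordinates R X + t. Camera axes: x right, y down, z forward; pixel columns grow to the right and rows downward; lengths in m; the calibration is good to about 2 mm. A picture is of the moment at which its call begins. There is no depth.
- job_done(): hands the job in; it is judged then, once.
The state is a dict: "t": time; "joint_pos": joint angles; "joint_velocities": joint speeds; "joint_efforts": joint torques, N m; "eef_pos": TCP position; "tool_rot": TCP orientation; "contact_force": force on the tool from outside, world axes, zero at the start; "ft_torque": the same for the moment, N m; "grip_width": opening from 0.0 (shut) to 1.0 (fully open); "gripper_force": force on a finger pad.
Only numpy, scipy, OpenCV 4.12 (cv2) and the standard library are available. Lean on these libraries where they do the work, as an engineer would, in place of code of your own. Each camera call takes 0.05 s, during which the arm holds its last target. There are 200 camera calls.

## Task

The mallet, the block plane and the clamping square each lie on another one's board. Put every tool back on the board that shows its own outline, centred on that outline and turned to match it, the mallet standing on its head as it does now. To make room, first park one tool on the blank board; at the end the blank board is empty again. Do not shift the glue bottle or the tin.

Things in the scene. Friction and masses are not known exactly. Their poses are not given: they have to be found in the camera images.
- mallet: Carver's mallet standing on its head, handle up; 200 mm tall, about 0.45 kg. Dark green round head, 72 mm diameter at the bottom, 58 mm at its top at 90 mm height; pale wooden handle above, 22 mm thick at the head, 28 mm thick from 165 to 195 mm height. Origin: centre of its underside, z up; round, so its yaw does not matter.
- plane: Grey iron block plane lying on its sole, 140 mm long (x), 45 mm wide (y), about 0.6 kg. Flat parallel sides, 45 mm apart outside and 35 mm high, run from x = -60 to 50 mm; a sloping bright cap with a brass screw between them reaches about 45 mm height; wooden knob at the +x end. Origin: centre of the underside, z up. Grip across its width at the middle.
- square: Aluminium L-shaped clamping square lying flat, 100 x 100 mm outside, legs 26 mm wide and 22 mm high, about 0.22 kg. Origin: centre of the outer 100 x 100 mm, on the underside, z up. One leg runs along x, centred at y = -37 mm, the other along y, centred at x = -37 mm; outer corner at (-50, -50) mm. Grip across the first leg at (0, -37) mm.
- square_corner (a point): The outer corner of the L of the clamping square, at its underside.
- board_disc: Fixed flat plywood board, 160 (x) x 130 (y) x 8 mm thick; origin: centre of its underside, z up. On it a dark disc 84 mm in diameter at its centre: the mallet's place.
- board_bar: Fixed flat plywood board, 160 (x) x 130 (y) x 8 mm thick; origin: centre of its underside, z up. On it a dark bar 152 x 57 mm at its centre, long along the board's x: the block plane's place, either end forward.
- board_ell: Fixed flat plywood board, 160 (x) x 130 (y) x 8 mm thick; origin: centre of its underside, z up. On it a dark L, 112 x 112 mm outside, arms 38 mm wide, centred, arms along the board's -y and -x sides, outer corner towards -x, -y: the clamping square's place. With the square home, its axes match the board's and its origin is 8 mm above the board's.
- board_blank: Fixed flat plywood board, 160 (x) x 130 (y) x 8 mm thick; origin: centre of its underside, z up. No outline on it: the empty parking board.
- glue: Loose white glue bottle with an orange cap, 60 mm in diameter, 140 mm tall, standing on the bench; origin at the centre of its underside. Must stay where it is.
- tin: Loose round aluminium tin, 72 mm in diameter, 85 mm tall, standing on the bench; origin at the centre of its underside. Must stay where it is.
There are look-alikes about, which are no part of the job. Leave any brown look-alike of the square alone.

How it is judged:
By the outcome, as a careful person would: the job done as asked, in the order asked, and still so for the second after the job is handed in, with the robot touching nothing.
It also fails if it takes over 112 s, if anything falls off the work surface, if the arm or the gripper's body presses on something with over 40 N, if the wrist force passes 120 N, or if a joint passes its speed limit or range.

## Working session

There is one attempt and no reset: what is moved stays moved. The work goes in short steps, Python scripts to look and compute and a tool call to move; the robot and the scene stay as the last step left them, time stands still between calls to the robot, and variables do not carry over. Pictures are saved under pics/ and viewed, at most 15 in all, crops included, and the job is handed in when it is done.

Besides the shell and the picture viewer there is one more tool, called after "Emit:" in YAML: its name, and indented under it one key for each argument. send_rows: Moves the arm, as the interface text tells. Its arguments: {"type":"object","properties":{"series":{"type":"array","items":{"type":"object","properties":{"travel":{"type":"array","items":{"type":"number"}},"rotation":{"type":"array","items":{"type":"number"}},"claw":{"type":"number"}}}},"squeeze":{"type":"number"}},"required":["series"]}

```bash
mkdir -p pics; ls
python3 - <<'E'
from plant import sensors, viewer, arm
import cv2,numpy as np,pickle
print(arm.tcp_to_tips); print(sensors.state())
d={}
for n in ("scene","top","wrist"):
    d[n]=viewer.get_image(n); cv2.imwrite(f"pics/a_{n}.png",d[n]["pixels"][:,:,::-1])
    print(n,d[n]["camera_matrix"].tolist(),d[n]["dist"],d[n]["R"].tolist(),d[n]["t"])
pickle.dump(d,open("a.pkl","wb"))
E
```

```text
pics
0.022
{'t': 0.0, 'joint_pos': array([-1.28209126e+00,  2.45807856e-01,  1.55900075e+00, -1.83421744e-05,
        1.33868437e+00, -1.74096188e-01]), 'joint_velocities': array([ 0.00117537, -0.00120688, -0.00235781, -0.00038367,  0.00060671,
        0.00015598]), 'joint_efforts': array([-8.74806083e-04, -4.29511070e+01, -3.26129365e+01, -2.47461448e-04,
        5.26605552e-03, -6.64591369e-06]), 'eef_pos': array([ 0.29005392, -0.58112833,  0.25219138]), 'tool_rot': array([[ 8.94803565e-01,  4.46459704e-01, -5.58153467e-04],
       [ 4.46459945e-01, -8.94801776e-01,  1.81658893e-03],
       [ 3.11597042e-04, -1.87468341e-03, -9.99998194e-01]]), 'contact_force': array([-0.35320441,  0.27011412, -0.43081842]), 'ft_torque': array([-0.04618096, -0.00667826,  0.00887597]), 'gripper_force': 0.0, 'grip_width': 0.996594238476609}
scene [[480.7649855601515, 0.0, 325.5227145111276], [0.0, 480.7649855601515, 238.45198389067315], [0.0, 0.0, 1.0]] [0.01199502 0.         0.         0.         0.        ] [[0.5350584639139212, 0.8447809549672374, -0.0075880378700620135], [0.6833622106402688, -0.4
[... 268 characters left out ...]
.          0.          0.          0.        ] [[0.02027535099207259, -0.9997748199578235, 0.006262549037726051], [-0.9932963726104582, -0.02085617107165474, -0.11369844452381711], [0.11380345469735928, -0.0039152913724953475, -0.9934955682802087]] [-0.06453662  0.50341812  1.41836425]
wrist [[402.0903164087545, 0.0, 317.71561154298496], [0.0, 402.0903164087545, 239.21633875320393], [0.0, 0.0, 1.0]] [-0.00562096  0.          0.          0.          0.        ] [[0.4457132281086824, -0.8951683962917567, -0.0036415064718818327], [-0.8574799688819152, -0.42810876550815724, 0.285396194546028], [-0.2570366146198051, -0.12408234030485098, -0.9584027084525919]] [-0.64806263 -0.03602669  0.38042666]
```

View pics/a_top.png

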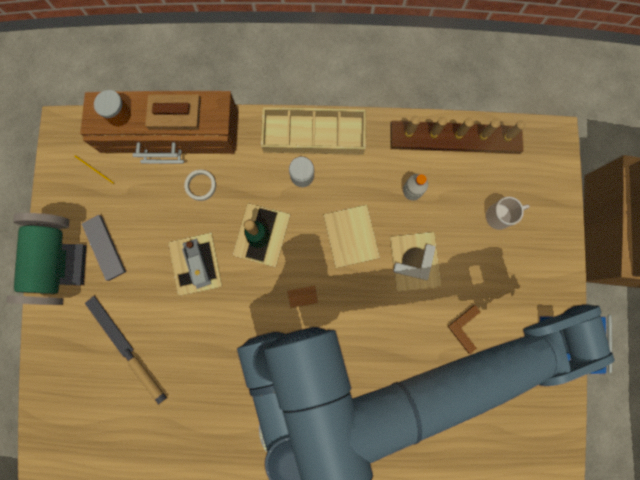

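View pics/a_scene.png

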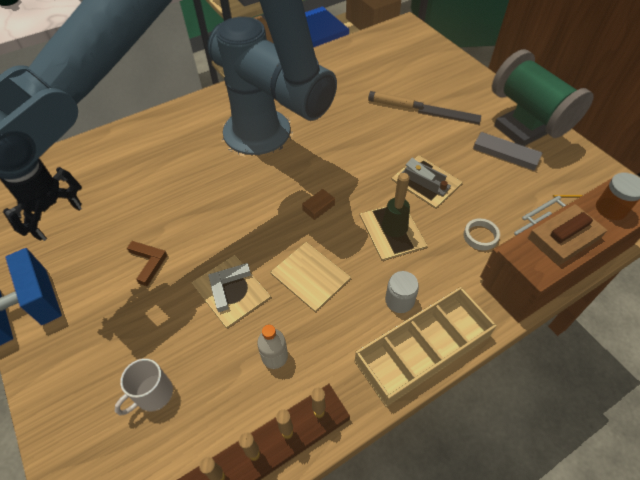

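The top view shows the blank board at (352,237), the mallet on the bar board (258,235), the plane on the ell board (195,265) and the silver square on the disc board (413,262).

Things that could be mistaken for them:
- **Square:** brown L at (465,328). The silver one at (413,262) is the real one.
- **Plane:** grey stone at (103,247) and the wood block at (302,297). The real one is at (195,265).
- **Mallet:** pegs in the rack at (410–510,128) and the chisel at (125,350). The real one is at (258,235).
- **Tin:** tin at (301,171), jar at (108,104), mug at (509,211).

Next is a close crop to check these choices.

```bash
cat > h.py <<'E'
import cv2,numpy as np
from plant import sensors, viewer
def ray(im,px):
    u=cv2.undistortPoints(np.array(px,float).reshape(-1,1,2),np.array(im["camera_matrix"]),np.array(im["dist"])).reshape(-1,2)
    R=np.array(im["R"]);c=-R.T@np.array(im["t"])
    d=np.c_[u,np.ones(len(u))]@R
    return c,d/np.linalg.norm(d,axis=1)[:,None]
def onz(im,px,z):
    c,d=ray(im,px); return c+d*((z-c[2])/d[:,2])[:,None]
def tri(obs):  # [(im,px),...] -> point, residual
    A=np.zeros((3,3));b=np.zeros(3);L=[]
    for im,px in obs:
        c,d=ray(im,[px]);P=np.eye(3)-np.outer(d[0],d[0]);A+=P;b+=P@c;L.append((P,c))
    X=np.linalg.solve(A,b); return X,max(np.linalg.norm(P@(X-c)) for P,c in L)
def proj(im,X):
    R=np.array(im["R"]);return cv2.projectPoints(np.array(X,float).reshape(-1,1,3),cv2.Rodrigues(R)[0],np.array(im["t"],float),np.array(im["camera_matrix"]),np.array(im["dist"]))[0].reshape(-1,2)
def totool(st,dX): return np.array(st["tool_rot"]).T@np.array(dX)*100
E
python3 - <<'E'
import pickle,cv2,numpy as np
from h import *
d=pickle.load(open("a.pkl","rb"))
t=cv2.imread("pics/a_top.png")[195:310,155:455]
s=cv2.imread("pics/a_scene.png")[145:345,185:475]
t=cv2.resize(t,None,fx=2,fy=2,interpolation=cv2.INTER_CUBIC);s=cv2.resize(s,None,fx=1.8,fy=1.8,interpolation=cv2.INTER_CUBIC)
W=max(t.shape[1],s.shape[1]);o=np.zeros((t.shape[0]+s.shape[0],W,3),np.uint8);o[:t.shape[0],:t.shape[1]]=t;o[t.shape[0]:,:s.shape[1]]=s
cv2.imwrite("pics/b.png",o)
for n,p in dict(ell=(195,265),bar=(262,235),blank=(352,237),disc=(415,262),glue=(414,187),tin=(301,175),brownL=(465,328)).items(): print(n,onz(d["top"],[p],0.008)[0].round(3))
E
```

```text
ell [0.456 0.313 0.008]
bar [0.548 0.121 0.008]
blank [ 0.547 -0.14   0.008]
disc [ 0.478 -0.323  0.008]
glue [ 0.701 -0.321  0.008]
tin [0.729 0.013 0.008]
brownL [ 0.29  -0.47   0.008]
```

View pics/b.png

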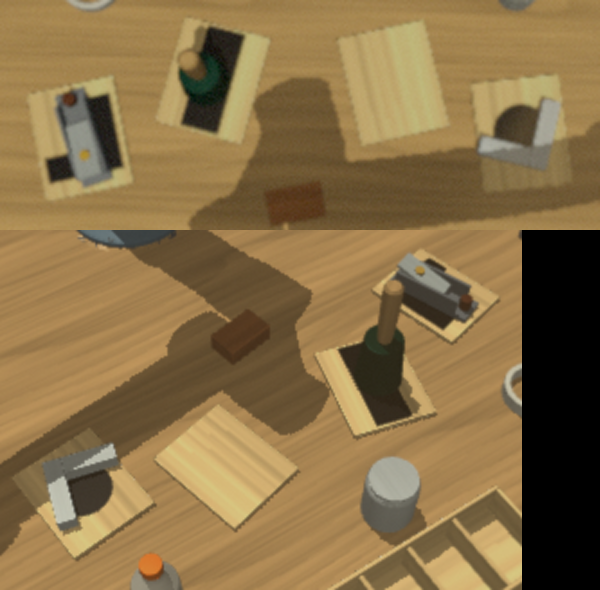

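Emit:
send_rows:
  series:
    - {"travel": [34, -25.5, -10], "claw": 1}
    - {"travel": [34, -25.5, -10], "claw": 1}
    - {"travel": [34, -25.5, -10], "claw": 1}
    - {"travel": [34, -25.5, -10], "claw": 1}
    - {"travel": [34, -25.5, -10], "claw": 1}
    - {"travel": [34, -25.5, -10], "claw": 1}
    - {"travel": [34, -25.5, -10], "claw": 1}
    - {"travel": [34, -25.5, -10], "claw": 1}
    - {"travel": [34, -25.5, -10], "claw": 1}
    - {"travel": [34, -25.5, -10], "claw": 1}
    - {"travel": [34, -25.5, -10], "claw": 1}
    - {"travel": [34, -25.5, -10], "claw": 1}
    - {"travel": [34, -25.5, -10], "claw": 1}

```text
invalid input
```

```bash
cat > snap.py <<'E'
import sys,cv2,pickle
from plant import viewer,sensors
n=sys.argv[1];cams=sys.argv[2:] or ["wrist"]
d={c:viewer.get_image(c) for c in cams};d["state"]=sensors.state();pickle.dump(d,open(n+".pkl","wb"))
for c in cams: cv2.imwrite(f"pics/{n}_{c}.png",d[c]["pixels"][:,:,::-1])
E
python3 snap.py v1
```

```text
(no output)
```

View pics/v1_wrist.png

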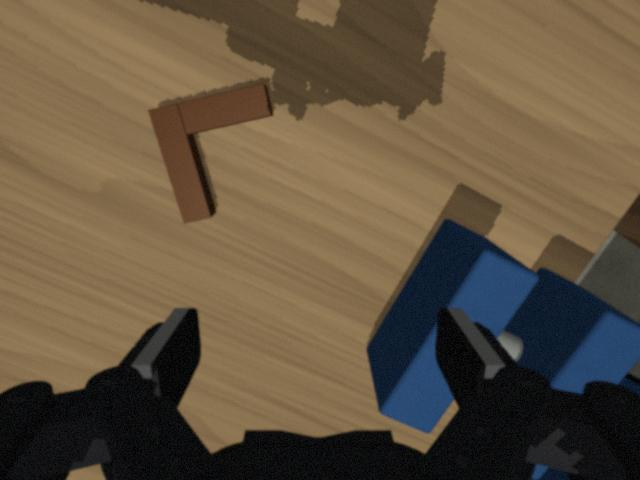

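The move was refused and the arm did not move; the picture only shows the brown L at (210,150) and the blue clamp. I'll resend with all fields filled in.

Emit:
send_rows:
  series:
    - {"travel": [34, -25.5, -10], "rotation": [0, 0, 0], "claw": 1}
    - {"travel": [34, -25.5, -10], "rotation": [0, 0, 0], "claw": 1}
    - {"travel": [34, -25.5, -10], "rotation": [0, 0, 0], "claw": 1}
    - {"travel": [34, -25.5, -10], "rotation": [0, 0, 0], "claw": 1}
    - {"travel": [34, -25.5, -10], "rotation": [0, 0, 0], "claw": 1}
    - {"travel": [34, -25.5, -10], "rotation": [0, 0, 0], "claw": 1}
    - {"travel": [34, -25.5, -10], "rotation": [0, 0, 0], "claw": 1}
    - {"travel": [34, -25.5, -10], "rotation": [0, 0, 0], "claw": 1}
    - {"travel": [34, -25.5, -10], "rotation": [0, 0, 0], "claw": 1}
    - {"travel": [34, -25.5, -10], "rotation": [0, 0, 0], "claw": 1}
    - {"travel": [34, -25.5, -10], "rotation": [0, 0, 0], "claw": 1}
    - {"travel": [34, -25.5, -10], "rotation": [0, 0, 0], "claw": 1}
  squeeze: 40

```text
t: 1.4
eef_pos: [0.4801, -0.2023, 0.3526]
tool_rot: [[0.895, 0.446, -0.001], [0.446, -0.895, 0.0], [-0.001, -0.001, -1.0]]
contact_force: [0.4, -0.7, 0.2]
grip_width: 0.997
gripper_force: 0.0
```

```bash
python3 snap.py v1
```

```text
(no output)
```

View pics/v1_wrist.png

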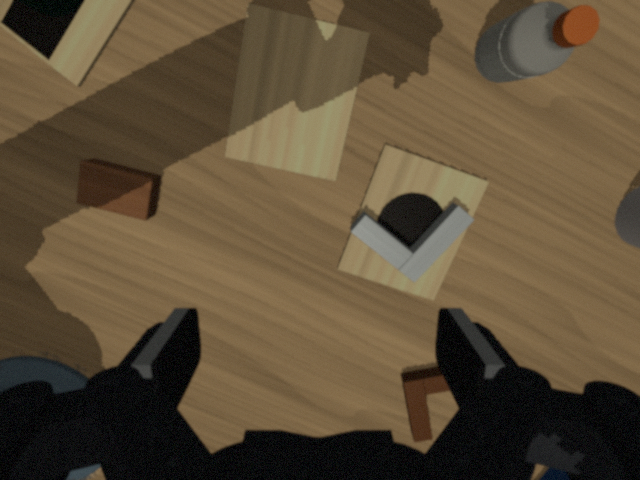

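V1 shows the disc board with corners (385,145), (488,182), (436,300), (338,268) and the silver square on it. The blank board is at (300,95), the glue at (540,40) and the brown L at (425,400). Two more views.

Emit:
send_rows:
  series:
    - {"travel": [6, -19, 0], "rotation": [0, 0, 0], "claw": 1}
    - {"travel": [6, -19, 0], "rotation": [0, 0, 0], "claw": 1}
    - {"travel": [6, -19, 0], "rotation": [0, 0, 0], "claw": 1}
    - {"travel": [6, -19, 0], "rotation": [0, 0, 0], "claw": 1}
    - {"travel": [6, -19, 0], "rotation": [0, 0, 0], "claw": 1}
    - {"travel": [6, -19, 0], "rotation": [0, 0, 0], "claw": 1}
    - {"travel": [6, -19, 0], "rotation": [0, 0, 0], "claw": 1}
  squeeze: 40

```text
t: 2.15
eef_pos: [0.4496, -0.0062, 0.353]
tool_rot: [[0.896, 0.444, -0.001], [0.444, -0.896, -0.0], [-0.001, -0.0, -1.0]]
contact_force: [0.1, -0.0, -0.2]
grip_width: 0.997
gripper_force: 0.0
```

```bash
python3 snap.py v2
```

Emit:
send_rows:
  series:
    - {"travel": [2.5, -16.5, 0], "rotation": [0, 0, 0], "claw": 1}
    - {"travel": [2.5, -16.5, 0], "rotation": [0, 0, 0], "claw": 1}
    - {"travel": [2.5, -16.5, 0], "rotation": [0, 0, 0], "claw": 1}
    - {"travel": [2.5, -16.5, 0], "rotation": [0, 0, 0], "claw": 1}
    - {"travel": [2.5, -16.5, 0], "rotation": [0, 0, 0], "claw": 1}
    - {"travel": [2.5, -16.5, 0], "rotation": [0, 0, 0], "claw": 1}
  squeeze: 40

```text
t: 2.8
eef_pos: [0.3987, 0.153, 0.3531]
tool_rot: [[0.895, 0.445, -0.0], [0.445, -0.895, -0.001], [-0.0, 0.0, -1.0]]
contact_force: [-0.4, -0.1, -0.5]
grip_width: 1.0
gripper_force: 0.0
```

```bash
python3 snap.py v3; python3 -c "
import cv2,numpy as np
a=cv2.imread('pics/v2_wrist.png');b=cv2.imread('pics/v3_wrist.png')
a=cv2.resize(a[:310,:],(600,291));b=cv2.resize(b[:310],(600,291));cv2.imwrite('pics/v23.png',np.vstack([a,b]))"
```

```text
(no output)
```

View pics/v23.png

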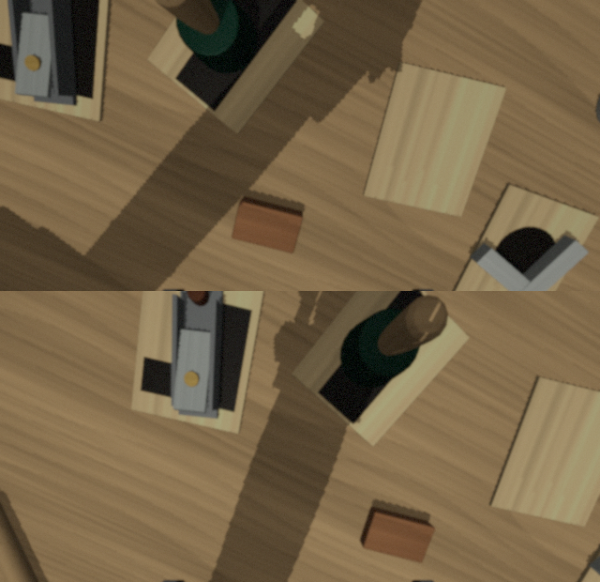

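V2 and V3 (scale 0.94) show the plane on the ell board near (190,365), the mallet on the bar board near (400,335) and the blank board near (435,140). The far edges are cut off, so I'll take one view from farther back and higher, then measure.

Emit:
send_rows:
  series:
    - {"travel": [-4, -4, -7], "rotation": [0, 0, 0], "claw": 1}
    - {"travel": [-4, -4, -7], "rotation": [0, 0, 0], "claw": 1}
    - {"travel": [-4, -4, -7], "rotation": [0, 0, 0], "claw": 1}
    - {"travel": [-4, -4, -7], "rotation": [0, 0, 0], "claw": 1}
    - {"travel": [-4, -4, -7], "rotation": [0, 0, 0], "claw": 1}
  squeeze: 40

```text
t: 3.35
eef_pos: [0.345, 0.171, 0.4219]
tool_rot: [[0.896, 0.445, -0.002], [0.445, -0.896, -0.001], [-0.002, -0.001, -1.0]]
contact_force: [0.3, -0.1, -0.7]
grip_width: 0.999
gripper_force: 0.0
```

```bash
python3 snap.py v4 wrist top
```

```text
(no output)
```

View pics/v4_wrist.png

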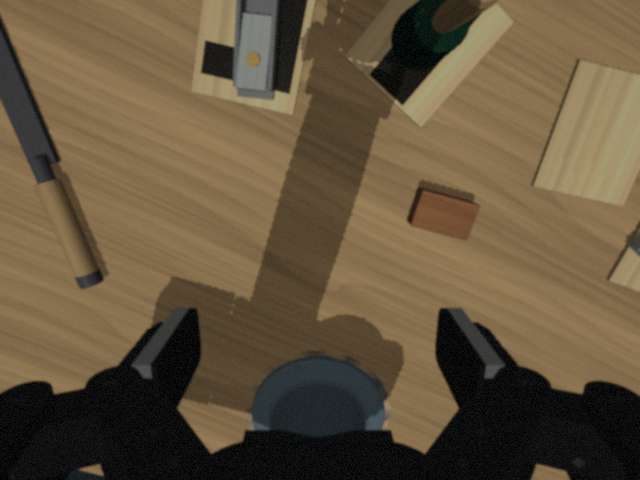

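V4 shows the same three boards (ell at (255,50), bar at (430,60), blank at (600,130)) and adds no new corners. I'll fit the boards from subpixel corners and draw an overlay.

```bash
cat > meas.py <<'E'
import pickle
from h import *
from scipy.optimize import least_squares
V={n:pickle.load(open(n+".pkl","rb")) for n in ("v1","v2","v3","v4")}
I={n:V[n]["wrist"] for n in V}
C=np.array([[-80,65],[-80,-65],[80,-65],[80,65]])/1000 # bl, br, tr, tl
obs=dict(
 disc=[("v1",3,385,145),("v1",2,488,182),("v1",1,436,300),("v1",0,338,268),("v2",3,544,195)],
 blank=[("v1",3,250,5),("v1",2,369,33),("v1",1,336,181),("v1",0,226,157),("v2",3,431,67),("v2",2,539,94),("v2",1,493,230),("v2",0,388,208)],
 bar=[("v3",0,314,90),("v3",1,399,164),("v3",2,499,49),("v2",0,158,62),("v2",1,253,141),("v4",1,421,125),("v4",2,513,23)],
 ell=[("v3",0,141,126),("v3",1,256,151),("v2",1,107,129),("v4",0,193,93),("v4",1,293,114)])
B={}
sub={}
for b,L in obs.items():
    P=[];W=[]
    for v,k,x,y in L:
        g=cv2.cvtColor(I[v]["pixels"],cv2.COLOR_RGB2GRAY)
        q=cv2.cornerSubPix(g,np.array([[[x,y]]],np.float32),(5,5),(-1,-1),(3,30,.01))[0,0]
        sub[b,v,k]=q
        W.append((onz(I[v],[q],.008)[0][:2],k))
    def f(p):
        c,s=np.cos(p[2]),np.sin(p[2]);R=np.array([[c,-s],[s,c]])
        return np.concatenate([R@C[k]+p[:2]-w for w,k in W])
    m=np.mean([w for w,_ in W],0)
    r=least_squares(f,[m[0],m[1],0.5],loss="soft_l1",f_scale=.003)
    B[b]=r.x
    if __name__=="__main__":
        print(b,r.x.round(4),(np.linalg.norm(f(r.x).reshape(-1,2),axis=1)*1000).round(1))
        for k in range(4):
            o=[(I[v],sub[b,v,kk]) for (bb,v,kk) in sub if bb==b and kk==k]
            if len(o)>1: print("  z corner",k,tri(o)[0].round(4),round(tri(o)[1],4))
E
python3 meas.py
python3 - <<'E'
from meas import *
def crop(v,x,y,w,h,f,fn):
    im=I[v]["pixels"][:,:,::-1].copy()
    c=cv2.resize(im[y:y+h,x:x+w],None,fx=f,fy=f,interpolation=cv2.INTER_CUBIC)
    for i in range(0,w,20): cv2.putText(c,str(x+i),(i*f,8),0,.3,(255,255,0),1);cv2.line(c,(i*f,0),(i*f,h*f),(255,255,0) if i%100==0 else (160,160,60),1) if i%20==0 else 0
    for j in range(0,h,20): cv2.putText(c,str(y+j),(0,j*f+8),0,.3,(255,255,0),1);cv2.line(c,(0,j*f),(w*f,j*f),(160,160,60),1)
    return c
a=crop("v1",330,130,160,180,2,0);b=crop("v3",130,0,140,160,2,0);m=crop("v3",310,0,200,180,2,0);p=crop("v4",190,0,330,130,2,0)
o=np.zeros((600,800,3),np.uint8)
x=0
o[:360,:320]=a; o[:360,320:720]=m; o[370:370+230,0:280]=b[90:320] ; o[340:600,290:790]=p[:, :500]
cv2.imwrite("pics/c.png",o)
E
```

```text
disc [ 0.4841 -0.3217  0.133 ] [1.6 1.2 0.7 1.3 0.6]
  z corner 3 [ 0.555  -0.2491  0.0028] 0.0003
blank [ 0.5544 -0.1348  0.2421] [1.8 0.6 1.1 0.8 2.7 2.3 1.6 0.7]
  z corner 0 [ 0.4617 -0.0912  0.0068] 0.0001
  z corner 1 [ 0.493  -0.2164  0.0066] 0.0001
  z corner 2 [ 0.6478 -0.1784  0.004 ] 0.0002
  z corner 3 [ 0.6155 -0.0548  0.0101] 0.0001
bar [ 0.5526  0.1267 -0.2382] [0.8 0.4 1.  1.3 1.1 0.7 1.3]
  z corner 0 [0.4904 0.2081 0.0065] 0.0003
  z corner 1 [0.4599 0.0823 0.0049] 0.0003
  z corner 2 [ 0.6171  0.0426 -0.0008] 0.0
ell [0.4624 0.3183 0.2404] [0.8 0.4 0.7 0.  1. ]
  z corner 0 [0.3688 0.3632 0.0045] 0.0003
  z corner 1 [0.3997 0.237  0.0045] 0.0002
```

View pics/c.png

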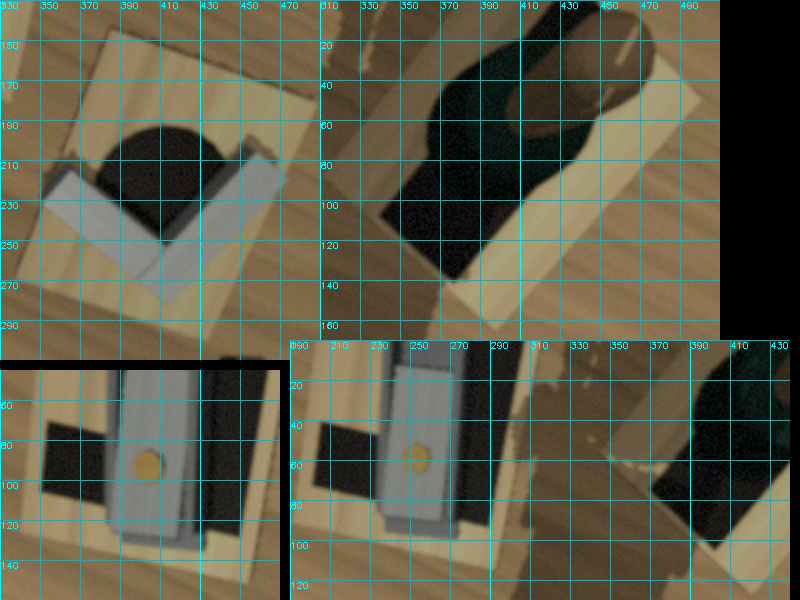

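The overlay shows the square's outer corner at about (416,281) in V1 with leg ends at (350,232) and (476,218), the plane's brass screw at (204,92) in V3 and the mallet cut off at the top. I'll take two views nearer the mallet.

Emit:
send_rows:
  series:
    - {"travel": [11, 10, 8], "rotation": [0, 0, 0], "claw": 1}
    - {"travel": [11, 10, 8], "rotation": [0, 0, 0], "claw": 1}
    - {"travel": [11, 10, 8], "rotation": [0, 0, 0], "claw": 1}
    - {"travel": [11, 10, 8], "rotation": [0, 0, 0], "claw": 1}
    - {"travel": [11, 10, 8], "rotation": [0, 0, 0], "claw": 1}
    - {"travel": [11, 10, 8], "rotation": [0, 0, 0], "claw": 1}
    - {"travel": [11, 10, 8], "rotation": [0, 0, 0], "claw": 1}
  squeeze: 40

```text
t: 4.15
eef_pos: [0.4872, 0.1318, 0.344]
tool_rot: [[0.895, 0.447, 0.001], [0.447, -0.895, 0.0], [0.001, 0.0, -1.0]]
contact_force: [-0.3, 0.5, 0.4]
grip_width: 0.998
gripper_force: 0.0
```

```bash
python3 snap.py v5
```

Emit:
send_rows:
  series:
    - {"travel": [-2.7, 5.4, 0], "rotation": [0, 0, 0], "claw": 1}
    - {"travel": [-2.7, 5.4, 0], "rotation": [0, 0, 0], "claw": 1}
    - {"travel": [-2.7, 5.4, 0], "rotation": [0, 0, 0], "claw": 1}
    - {"travel": [-2.7, 5.4, 0], "rotation": [0, 0, 0], "claw": 1}
  squeeze: 40

```text
t: 4.6
eef_pos: [0.4874, 0.0717, 0.3439]
tool_rot: [[0.895, 0.446, 0.001], [0.446, -0.895, 0.0], [0.001, 0.0, -1.0]]
contact_force: [-0.1, 0.1, -0.2]
grip_width: 1.001
gripper_force: 0.0
```

```bash
python3 snap.py v6; python3 -c "
import cv2,numpy as np
a=cv2.imread('pics/v5_wrist.png');b=cv2.imread('pics/v6_wrist.png')
o=np.vstack([a[:300],b[:300]])
for i in range(0,640,100): cv2.line(o,(i,0),(i,600),(160,160,60),1)
for i in range(0,600,100): cv2.line(o,(0,i),(640,i),(160,160,60),1)
cv2.imwrite('pics/v56.png',o)"
```

```text
(no output)
```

View pics/v56.png

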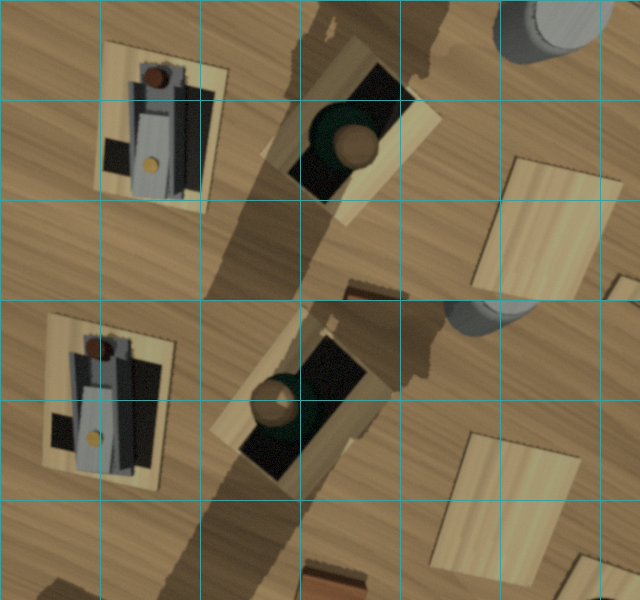

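V5 shows the mallet's handle top at (356,146) and V6 shows it at (275,102). The plane's screw and knob are at (151,165)/(156,77) in V5 and (95,138)/(99,49) in V6. All four corners of the ell and bar boards are visible.

```bash
sed -i 's/"v3","v4")/"v3","v4","v5","v6")/; s/"v4",2,513,23)\]/"v4",2,513,23),("v5",0,261,155),("v5",1,346,225),("v5",2,441,118),("v5",3,355,37),("v6",0,210,131),("v6",1,297,198)]/; s/("v4",1,293,114)\]/("v4",1,293,114),("v5",0,94,189),("v5",1,207,214),("v5",2,229,68),("v5",3,104,40),("v6",0,42,164),("v6",1,160,190),("v6",2,176,42),("v6",3,48,13)]/; s/("v2",0,388,208)\]/("v2",0,388,208),("v5",3,516,156),("v5",2,624,182),("v5",0,471,288),("v6",3,470,132),("v6",2,581,158),("v6",1,533,286),("v6",0,430,265)]/' meas.py
python3 meas.py
python3 - <<'E'
from meas import *
pc={}
for v,x,y in (("v5",356,146),("v6",275,102)):
    hsv=cv2.cvtColor(cv2.GaussianBlur(I[v]["pixels"],(3,3),0),cv2.COLOR_RGB2HSV)
    g=cv2.medianBlur(cv2.cvtColor(I[v]["pixels"],cv2.COLOR_RGB2GRAY)[y-45:y+45,x-45:x+45],3)
    c=cv2.HoughCircles(g,cv2.HOUGH_GRADIENT,1.5,100,param1=60,param2=12,minRadius=19,maxRadius=29)
    print(v,c[0,0]+[x-45,y-45,0]); pc[v]=c[0,0,:2]+[x-45,y-45]
for q in (pc,dict(v5=(356,146),v6=(275,102))): print("handle top",tri([(I[v],q[v]) for v in q]))
print("screw",tri([(I["v5"],(151,165)),(I["v6"],(95,138))]),"knob",tri([(I["v5"],(156,77)),(I["v6"],(99,49))]))
E
```

```text
disc [ 0.4841 -0.3217  0.133 ] [1.6 1.2 0.7 1.3 0.6]
  z corner 3 [ 0.555  -0.2491  0.0028] 0.0003
blank [ 0.5544 -0.1338  0.2461] [3.  1.2 0.4 1.4 3.9 1.5 0.7 1.1 0.6 2.8 1.1 0.3 1.7 1.5 0.3]
  z corner 0 [ 0.4613 -0.0911  0.0056] 0.0005
  z corner 1 [ 0.4932 -0.2165  0.0064] 0.0004
  z corner 2 [ 0.648  -0.1785  0.0033] 0.0003
  z corner 3 [ 0.6167 -0.0538  0.0029] 0.0022
bar [ 0.5525  0.1267 -0.236 ] [0.7 0.6 1.  1.3 1.  0.9 1.4 8.6 0.3 1.2 1.8 0.8 8.2]
  z corner 0 [0.4905 0.2042 0.0169] 0.0049
  z corner 1 [0.4606 0.0835 0.0054] 0.006
  z corner 2 [0.6147 0.0449 0.006 ] 0.0004
ell [0.4626 0.3177 0.2383] [0.4 0.8 0.5 0.4 1.3 0.1 0.7 0.3 1.2 0.7 1.4 0.2 1.6]
  z corner 0 [0.369  0.3627 0.0061] 0.0003
  z corner 1 [0.3997 0.237  0.0043] 0.0005
  z corner 2 [0.5554 0.2737 0.0072] 0.0001
  z corner 3 [0.524  0.3996 0.0064] 0.0002
v5 [355.25       146.75        23.20000076]
v6 [274.25       102.75        24.70000076]
handle top (array([0.5489525 , 0.13507036, 0.18967892]), np.float64(0.0007045599871493371))
handle top (array([0.54959602, 0.1348402 , 0.18956527]), np.float64(0.0006948724266614099))
screw (array([0.43660127, 0.29879457, 0.04749507]), np.float64(0.000297856123458948)) knob (array([0.51646408, 0.33080856, 0.02764789]), np.float64(0.0001768545096803654))
```

Handle axis is at about (0.549, 0.135) with its top near 0.19–0.21. The camera calibration allows a couple of mm, so I'll grasp at TCP z = 0.188.

Emit:
send_rows:
  series:
    - {"travel": [8.3, -2.9, 0], "rotation": [0, 0, 0], "claw": 1}
    - {"travel": [8.3, -2.9, 0], "rotation": [0, 0, 0], "claw": 1}
    - {"travel": [8.3, -2.9, 4], "rotation": [0, 0, 0], "claw": 1}
    - {"travel": [8.3, -2.9, 8], "rotation": [0, 0, 0], "claw": 1}
    - {"travel": [8.3, -2.9, 12], "rotation": [0, 0, 0], "claw": 1}
    - {"travel": [8.3, -2.9, 15.6], "rotation": [0, 0, 0], "claw": 1}
    - {"travel": [8.3, -2.9, 15.6], "rotation": [0, 0, 0], "claw": 1}
    - {"travel": [8.3, -2.9, 15.6], "rotation": [0, 0, 0], "claw": 1}
    - {"travel": [8.3, -2.9, 15.6], "rotation": [0, 0, 0], "claw": -1}
    - {"travel": [8.3, -2.9, 15.6], "rotation": [0, 0, 0], "claw": -1}
    - {"travel": [8.3, -2.9, 15.6], "rotation": [0, 0, 0], "claw": -1}
    - {"travel": [8.3, -2.9, 15.6], "rotation": [0, 0, 0], "claw": -1}
    - {"travel": [8.3, -2.9, 15.6], "rotation": [0, 0, 0], "claw": -1}
    - {"travel": [8.3, -2.9, 15.6], "rotation": [0, 0, 0], "claw": -1}
    - {"travel": [8.3, -2.9, 15.6], "rotation": [0, 0, 0], "claw": -1}
    - {"travel": [8.3, -2.9, 15.6], "rotation": [0, 0, 0], "claw": -1}
  squeeze: 50

```text
t: 6.25
eef_pos: [0.5495, 0.1343, 0.1885]
tool_rot: [[0.895, 0.446, 0.002], [0.446, -0.895, 0.0], [0.002, 0.0, -1.0]]
contact_force: [-1.1, 0.4, 4.5]
grip_width: 0.315
gripper_force: 49.5
```

Emit:
send_rows:
  series:
    - {"travel": [0, 0, -2], "rotation": [0, 0, 0], "claw": -1}
    - {"travel": [0, 0, -5], "rotation": [0, 0, 0], "claw": -1}
    - {"travel": [-2, 4, -6], "rotation": [0, 0, 0], "claw": -1}
    - {"travel": [-4, 8, -6], "rotation": [0, 0, 0], "claw": -1}
    - {"travel": [-6, 12, -6], "rotation": [0, 0, 0], "claw": -1}
    - {"travel": [-8, 16, -6], "rotation": [0, 0, 0], "claw": -1}
    - {"travel": [-10, 20.5, -6], "rotation": [0, 0, 0], "claw": -1}
    - {"travel": [-11.5, 24.2, -6], "rotation": [0, 0, 0], "claw": -1}
    - {"travel": [-11.5, 24.2, -6], "rotation": [0, 0, 0], "claw": -1}
    - {"travel": [-11.5, 24.2, -4], "rotation": [0, 0, 0], "claw": -1}
    - {"travel": [-11.5, 24.2, -2], "rotation": [0, 0, 0], "claw": -1}
    - {"travel": [-11.5, 24.2, -1], "rotation": [0, 0, 0], "claw": -1}
    - {"travel": [-11.5, 24.2, -0.5], "rotation": [0, 0, 0], "claw": -1}
    - {"travel": [-11.5, 24.2, -0.2], "rotation": [0, 0, 0], "claw": -1}
    - {"travel": [-11.5, 24.2, 0], "rotation": [0, 0, 0], "claw": -1}
    - {"travel": [-11.5, 24.2, 0], "rotation": [0, 0, 0], "claw": -1}
  squeeze: 50

```text
t: 7.85
eef_pos: [0.5548, -0.1339, 0.1886]
tool_rot: [[0.895, 0.447, 0.002], [0.447, -0.895, -0.001], [0.002, 0.002, -1.0]]
contact_force: [-0.2, 1.2, -0.3]
grip_width: 0.31
gripper_force: 50.6
```

Emit:
send_rows:
  series:
    - {"travel": [0, 0, 0], "rotation": [0, 0, 0], "claw": 1}
    - {"travel": [0, 0, 0], "rotation": [0, 0, 0], "claw": 1}
    - {"travel": [0, 0, 0], "rotation": [0, 0, 0], "claw": 1}
    - {"travel": [0, 0, 0], "rotation": [0, 0, 0], "claw": 1}
    - {"travel": [0, 0, -4], "rotation": [0, 0, 0], "claw": 1}
    - {"travel": [0, 0, -8], "rotation": [0, 0, 0], "claw": 1}
    - {"travel": [0, 0, -12], "rotation": [0, 0, 0], "claw": 1}
    - {"travel": [2, -5, -14], "rotation": [0, 0, 0], "claw": 1}
    - {"travel": [4, -9, -14], "rotation": [0, 0, 0], "claw": 1}
    - {"travel": [6, -13, -14], "rotation": [0, 0, 0], "claw": 1}
    - {"travel": [7, -17, -14], "rotation": [0, 0, 0], "claw": 1}
    - {"travel": [7, -21, -14], "rotation": [0, 0, 0], "claw": 1}
    - {"travel": [6, -25, -14], "rotation": [0, 0, 0], "claw": 1}
    - {"travel": [6, -29, -14], "rotation": [0, 0, 0], "claw": 1}
    - {"travel": [5, -33, -14], "rotation": [0, 0, 0], "claw": 1}
    - {"travel": [5, -35, -14], "rotation": [0, 0, 0], "claw": 1}
    - {"travel": [5, -35, -14], "rotation": [0, 0, 0], "claw": 1}
  squeeze: 50

```text
t: 9.55
eef_pos: [0.4413, 0.2035, 0.3276]
tool_rot: [[0.893, 0.45, 0.001], [0.45, -0.893, 0.0], [0.001, -0.0, -1.0]]
contact_force: [-0.5, -0.5, 0.2]
grip_width: 0.998
gripper_force: 0.0
```

```bash
python3 snap.py v7 wrist top
python3 - <<'E'
import cv2,numpy as np
a=cv2.imread('pics/v5_wrist.png')[30:220,85:240];b=cv2.imread('pics/v6_wrist.png')[0:200,30:190]
def g(im,x,y,f=3):
    c=cv2.resize(im,None,fx=f,fy=f,interpolation=cv2.INTER_CUBIC)
    for i in range(-x%20,im.shape[1],20): cv2.line(c,(i*f,0),(i*f,999),(160,160,60),1);cv2.putText(c,str(x+i),(i*f,8),0,.3,(0,0,255))
    for i in range(-y%20,im.shape[0],20): cv2.line(c,(0,i*f),(999,i*f),(160,160,60),1);cv2.putText(c,str(y+i),(0,i*f+10),0,.3,(0,0,255))
    return c
a=g(a,85,30,2);b=g(b,30,0,2);w=cv2.resize(cv2.imread('pics/v7_wrist.png'),(800-320,360) if 0 else (470,352))
o=np.zeros((600,800,3),np.uint8)
a=g(cv2.imread('pics/v5_wrist.png')[30:220,85:205],85,30,3);b=g(cv2.imread('pics/v6_wrist.png')[0:195,30:150],30,0,3)
o[:a.shape[0],:a.shape[1]]=a;o[:b.shape[0],400:400+b.shape[1]]=b
cv2.imwrite("pics/d.png",o)
E
```

```text
(no output)
```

View pics/d.png

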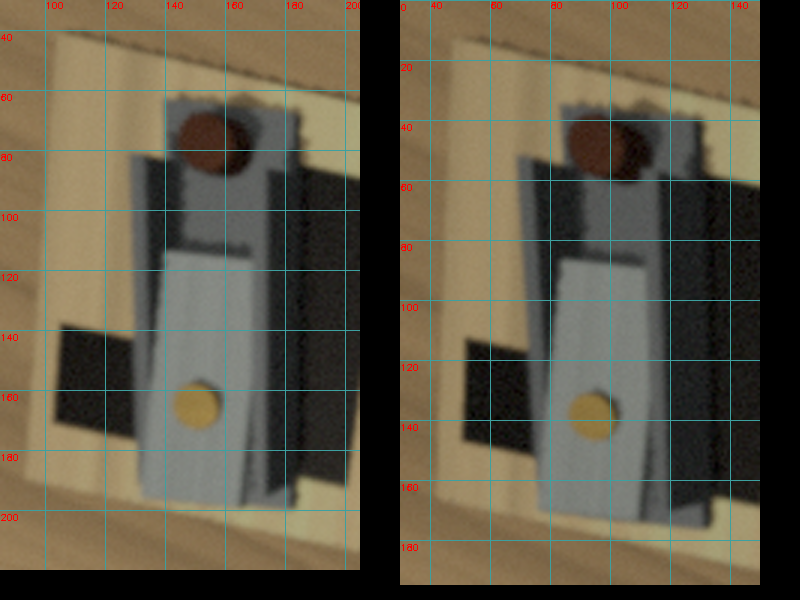

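The zoomed crop gives these plane points in V5/V6:
- **Front sole corners:** (139.3,62.7), (185,66.7) / (83.3,35.3), (130.7,39.3)
- **Left wall front top:** (129,81.7) / (69,52)
- **Rear corners:** (131.7,195.7), (183.3,199.3) / (76.7,170), (133.3,175.7)

Run:
```python
from meas import *
from scipy.spatial.transform import Rotation
P=dict(soleFL=((139.3,62.7),(83.3,35.3)),soleFR=((185,66.7),(130.7,39.3)),wallFL=((129,81.7),(69,52)),rearL=((131.7,195.7),(76.7,170)),rearR=((183.3,199.3),(133.3,175.7)),screw=((151,165),(95,138)),knob=((156,77),(99,49)))
for n,(a,b) in P.items():
    X,r=tri([(I["v5"],a),(I["v6"],b)]); print(n,X.round(4),round(r,4), [onz(I["v5"],[a],z)[0][:2].round(4) for z in (.012,.043)])
```

```text
soleFL [0.5206 0.3565 0.0135] 0.0003 [array([0.5207, 0.3572]), array([0.5229, 0.344 ])]
soleFR [0.5381 0.3145 0.0077] 0.0 [array([0.5383, 0.3131]), array([0.5393, 0.3029])]
wallFL [0.5028 0.3449 0.0485] 0.0001 [array([0.4983, 0.3607]), array([0.502 , 0.3473])]
rearL [0.397  0.3064 0.0466] 0.0002 [array([0.3838, 0.3182]), array([0.3954, 0.3077])]
rearR [0.4067 0.2637 0.013 ] 0.0002 [array([0.4062, 0.264 ]), array([0.4162, 0.2572])]
screw [0.4366 0.2988 0.0475] 0.0003 [array([0.4264, 0.3102]), array([0.435 , 0.3003])]
knob [0.5165 0.3308 0.0276] 0.0002 [array([0.5154, 0.3368]), array([0.5179, 0.325 ])]
```

Plane: centre about (0.464, 0.3095), yaw about 0.375, with wall tops near 0.045. Grasp it.

Emit:
send_rows:
  series:
    - {"travel": [3.4, -4.2, 0], "rotation": [0, 0, 0.092], "claw": 1}
    - {"travel": [6.8, -8.45, 3], "rotation": [0, 0, 0.092], "claw": 1}
    - {"travel": [6.8, -8.45, 7], "rotation": [0, 0, 0.092], "claw": 1}
    - {"travel": [6.8, -8.45, 11], "rotation": [0, 0, 0.092], "claw": 1}
    - {"travel": [6.8, -8.45, 15], "rotation": [0, 0, 0.092], "claw": 1}
    - {"travel": [6.8, -8.45, 19], "rotation": [0, 0, 0.092], "claw": 1}
    - {"travel": [6.8, -8.45, 23], "rotation": [0, 0, 0.092], "claw": 1}
    - {"travel": [6.8, -8.45, 26], "rotation": [0, 0, 0.092], "claw": 1}
    - {"travel": [6.8, -8.45, 28], "rotation": [0, 0, 0.092], "claw": 1}
    - {"travel": [6.8, -8.45, 29], "rotation": [0, 0, 0.092], "claw": 1}
    - {"travel": [6.8, -8.45, 29], "rotation": [0, 0, 0.092], "claw": 1}
    - {"travel": [6.8, -8.45, 29], "rotation": [0, 0, 0.092], "claw": -1}
    - {"travel": [6.8, -8.45, 29], "rotation": [0, 0, 0.092], "claw": -1}
    - {"travel": [6.8, -8.45, 29], "rotation": [0, 0, 0.092], "claw": -1}
    - {"travel": [6.8, -8.45, 29], "rotation": [0, 0, 0.092], "claw": -1}
    - {"travel": [6.8, -8.45, 29], "rotation": [0, 0, 0.092], "claw": -1}
    - {"travel": [6.8, -8.45, 29], "rotation": [0, 0, 0.092], "claw": -1}
    - {"travel": [6.8, -8.45, 29], "rotation": [0, 0, 0.092], "claw": -1}
  squeeze: 60

```text
t: 11.45
eef_pos: [0.4668, 0.3086, 0.0392]
tool_rot: [[0.932, 0.362, 0.003], [0.362, -0.932, 0.002], [0.003, -0.001, -1.0]]
contact_force: [-1.1, 0.3, 5.4]
grip_width: 0.517
gripper_force: 64.9
```

```bash
python3 snap.py v8
python3 - <<'E'
from meas import *
s=sensors.state();print(s["eef_pos"],s["tool_rot"],np.arctan2(s["tool_rot"][1,0],s["tool_rot"][0,0]))
# bar target from v7 (unobstructed now): dark bar and board corners
w=pickle.load(open("v7.pkl","rb"));im=w["wrist"]
C4=np.r_[ [[*(np.array([[np.cos(-.236),-np.sin(-.236)],[np.sin(-.236),np.cos(-.236)]])@c+B["bar"][:2]),.008] for c in C]]
print(proj(im,C4).round(1)); print(proj(pickle.load(open("v7.pkl","rb"))["top"],C4).round(1))
m=(cv2.cvtColor(im["pixels"],cv2.COLOR_RGB2GRAY)<38).astype(np.uint8)
cs=[c for c in cv2.findContours(m,0,2)[0] if cv2.contourArea(c)>1500]
for c in cs:
    M=cv2.moments(c);print(cv2.contourArea(c),M["m10"]/M["m00"],M["m01"]/M["m00"],cv2.boundingRect(c))
    bx=cv2.boxPoints(cv2.minAreaRect(c));q=onz(im,bx,.008)[:,:2];print(q.mean(0).round(4),np.linalg.norm(np.diff(q,axis=0),axis=1).round(3),[round(float(np.arctan2(*(q[i+1]-q[i])[::-1])),3) for i in range(3)])
E
```

```text
[0.46680337 0.3086475  0.03923442] [[ 9.32120068e-01  3.62137298e-01  2.95899477e-03]
 [ 3.62132828e-01 -9.32124469e-01  1.94659693e-03]
 [ 3.46308678e-03 -7.42912922e-04 -9.99993728e-01]] 0.370557340732265
[[335.  146.7]
 [422.1 223. ]
 [529.8 109.3]
 [441.5  19.6]]
[[231.3 254.2]
 [274.5 265.7]
 [289.  212.7]
 [246.2 201.7]]
51436.5 319.2850602198828 427.0770367346145 (0, 309, 640, 171)
[0.1948 0.0792] [0.772 0.268 0.892] [-1.104, -2.448, 2.039]
2047.0 621.57156814851 235.76575476306792 (598, 204, 42, 66)
[ 0.5459 -0.1269] [0.046 0.079 0.048] [-1.104, -2.452, 2.037]
7219.5 433.74331094027747 125.24583881616915 (366, 53, 135, 143)
[0.5525 0.1262] [0.149 0.053 0.152] [-0.254, -1.755, 2.915]
```

Grip is good (44 mm). The plane's centre is about 2 mm behind the TCP along its own x. Bar target is (0.5525, 0.1265) at yaw −0.238.

Emit:
send_rows:
  series:
    - {"travel": [0, 0, -2], "rotation": [0, 0, 0], "claw": -1}
    - {"travel": [0, 0, -5], "rotation": [0, 0, 0], "claw": -1}
    - {"travel": [0.3, 3, -8], "rotation": [0, 0, 0.1], "claw": -1}
    - {"travel": [0.6, 7, -8], "rotation": [0, 0, 0.2], "claw": -1}
    - {"travel": [0.9, 11, -8], "rotation": [0, 0, 0.3], "claw": -1}
    - {"travel": [1.2, 15, -8], "rotation": [0, 0, 0.4], "claw": -1}
    - {"travel": [1.4, 18, -8], "rotation": [0, 0, 0.5], "claw": -1}
    - {"travel": [1.55, 20.2, -8], "rotation": [0, 0, 0.609], "claw": -1}
    - {"travel": [1.55, 20.2, -8], "rotation": [0, 0, 0.609], "claw": -1}
    - {"travel": [1.55, 20.2, -5], "rotation": [0, 0, 0.609], "claw": -1}
    - {"travel": [1.55, 20.2, -3], "rotation": [0, 0, 0.609], "claw": -1}
    - {"travel": [1.55, 20.2, -1.5], "rotation": [0, 0, 0.609], "claw": -1}
    - {"travel": [1.55, 20.2, -1.5], "rotation": [0, 0, 0.609], "claw": -1}
    - {"travel": [1.55, 20.2, -1.5], "rotation": [0, 0, 0.609], "claw": -1}
  squeeze: 60

```text
t: 12.9
eef_pos: [0.5531, 0.1254, 0.0523]
tool_rot: [[0.972, -0.235, -0.0], [-0.235, -0.972, 0.0], [-0.0, 0.0, -1.0]]
contact_force: [0.9, 0.1, -6.0]
grip_width: 0.509
gripper_force: 63.7
```

Emit:
send_rows:
  series:
    - {"travel": [0.1, -0.05, 0.4], "rotation": [0, 0, 0], "claw": -1}
    - {"travel": [0.1, -0.05, 0.8], "rotation": [0, 0, 0], "claw": -1}
    - {"travel": [0.1, -0.05, 1.1], "rotation": [0, 0, 0], "claw": -1}
    - {"travel": [0.1, -0.05, 1.3], "rotation": [0, 0, 0], "claw": -1}
    - {"travel": [0.1, -0.05, 1.4], "rotation": [0, 0, 0], "claw": -1}
    - {"travel": [0.1, -0.05, 1.4], "rotation": [0, 0, 0], "claw": -1}
  squeeze: 60

```text
t: 13.5
eef_pos: [0.5543, 0.1253, 0.0392]
tool_rot: [[0.972, -0.236, -0.001], [-0.236, -0.972, -0.0], [-0.001, 0.0, -1.0]]
contact_force: [-5.3, -0.9, 2.9]
grip_width: 0.517
gripper_force: 64.8
```

Emit:
send_rows:
  series:
    - {"travel": [0, 0, 0], "rotation": [0, 0, 0], "claw": 1}
    - {"travel": [0, 0, 0], "rotation": [0, 0, 0], "claw": 1}
    - {"travel": [0, 0, 0], "rotation": [0, 0, 0], "claw": 1}
    - {"travel": [0, 0, 0], "rotation": [0, 0, 0], "claw": 1}
    - {"travel": [0, 0, -4], "rotation": [0, 0, 0], "claw": 1}
    - {"travel": [0, 0, -8], "rotation": [0, 0, 0], "claw": 1}
    - {"travel": [0, 0, -13], "rotation": [0, 0, 0], "claw": 1}
    - {"travel": [-1, 1, -17], "rotation": [0, 0, -0.1], "claw": 1}
    - {"travel": [-2, 2, -21], "rotation": [0, 0, -0.2], "claw": 1}
    - {"travel": [-3, 3, -25], "rotation": [0, 0, -0.3], "claw": 1}
    - {"travel": [-4, 5, -28], "rotation": [0, 0, -0.4], "claw": 1}
    - {"travel": [-5, 6.7, -30], "rotation": [0, 0, -0.5], "claw": 1}
    - {"travel": [-5.3, 6.7, -30], "rotation": [0, 0, -0.6], "claw": 1}
    - {"travel": [-5.3, 6.7, -30], "rotation": [0, 0, -0.7], "claw": 1}
    - {"travel": [-5.3, 6.7, -30], "rotation": [0, 0, -0.7], "claw": 1}
  squeeze: 60

```text
t: 15.0
eef_pos: [0.487, 0.0726, 0.3386]
tool_rot: [[0.895, 0.445, 0.001], [0.445, -0.895, -0.0], [0.001, 0.0, -1.0]]
contact_force: [0.0, 0.3, 0.1]
grip_width: 1.004
gripper_force: 0.0
```

```bash
python3 snap.py v9 wrist
```

Emit:
send_rows:
  series:
    - {"travel": [-4, 4, 0], "rotation": [0, 0, 0], "claw": 1}
    - {"travel": [-7, 8, 0], "rotation": [0, 0, 0], "claw": 1}
    - {"travel": [-9, 12, 0], "rotation": [0, 0, 0], "claw": 1}
    - {"travel": [-11, 16, 0], "rotation": [0, 0, 0], "claw": 1}
    - {"travel": [-13, 20, 0], "rotation": [0, 0, 0], "claw": 1}
    - {"travel": [-15, 23, 0], "rotation": [0, 0, 0], "claw": 1}
    - {"travel": [-17, 26, 0], "rotation": [0, 0, 0], "claw": 1}
    - {"travel": [-17, 26, 0], "rotation": [0, 0, 0], "claw": 1}
    - {"travel": [-17, 26, 0], "rotation": [0, 0, 0], "claw": 1}
  squeeze: 60

```text
t: 15.95
eef_pos: [0.4505, -0.2361, 0.3378]
tool_rot: [[0.896, 0.443, -0.001], [0.443, -0.896, 0.001], [-0.0, -0.001, -1.0]]
contact_force: [0.2, 0.2, -0.4]
grip_width: 0.996
gripper_force: 0.0
```

```bash
python3 snap.py v10 wrist
python3 - <<'E'
import cv2,numpy as np
def g(n,x,y,w,h,f):
    im=cv2.imread(n)[y:y+h,x:x+w];c=cv2.resize(im,None,fx=f,fy=f,interpolation=cv2.INTER_CUBIC)
    for i in range(-x%20,w,20): cv2.line(c,(i*f,0),(i*f,999),(160,160,60),1);cv2.putText(c,str(x+i),(i*f,8),0,.3,(0,0,255))
    for i in range(-y%20,h,20): cv2.line(c,(0,i*f),(999,i*f),(160,160,60),1);cv2.putText(c,str(y+i),(0,i*f+10),0,.3,(0,0,255))
    return c
a=g('pics/v9_wrist.png',200,20,230,200,2);b=cv2.resize(cv2.imread('pics/v10_wrist.png'),(320,240))
c=g('pics/v1_wrist.png',335,190,155,100,2)
o=np.zeros((600,800,3),np.uint8);o[:a.shape[0],:a.shape[1]]=a;o[:240,470:790]=b;o[400:600,:310]=c
cv2.imwrite("pics/e.png",o)
E
```

```text
(no output)
```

View pics/e.png

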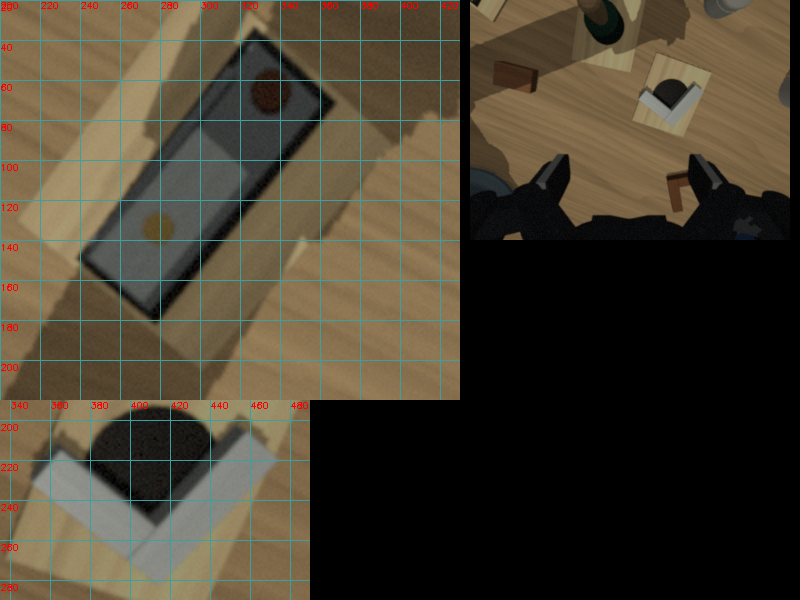

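The overlay shows the plane centred in the dark bar with a dark margin on all sides. In V10 the square is intact at (370,195) full-scale, and the brown L at (357,385) is untouched. Next I'll measure the square by masking its bright top face.

Run:
```python
from meas import *
V10=pickle.load(open("v10.pkl","rb"));I["v10"]=V10["wrist"]
res={}
for v,(x,y,w,h) in dict(v1=(335,180,155,120),v10=(310,130,180,130)).items():
    p=cv2.resize(I[v]["pixels"][y:y+h,x:x+w],None,fx=4,fy=4,interpolation=cv2.INTER_CUBIC)
    hs=cv2.cvtColor(p,cv2.COLOR_RGB2HSV)
    m=((hs[...,1]<55)&(hs[...,2]>85)).astype(np.uint8)
    m=cv2.morphologyEx(m,cv2.MORPH_OPEN,np.ones((9,9)));m=cv2.morphologyEx(m,cv2.MORPH_CLOSE,np.ones((13,13)))
    c=max(cv2.findContours(m,0,1)[0],key=cv2.contourArea)
    a=cv2.approxPolyDP(c,14,True)[:,0]
    # refine: line fit per long edge, intersect
    n=len(a);L=[]
    for i in range(n):
        s,e=a[i],a[(i+1)%n];u=(e-s)/np.linalg.norm(e-s);q=c[:,0]-s;t=q@u;k=(abs(q@[-u[1],u[0]])<10)&(t>6)&(t<np.linalg.norm(e-s)-6)
        L.append(cv2.fitLine(c[k],cv2.DIST_HUBER,0,.01,.01).ravel() if k.sum()>5 else np.r_[u,s])
    P=[]
    for i in range(n):
        l1,l2=L[i-1],L[i];t=np.linalg.solve(np.c_[l1[:2],-l2[:2]],l2[2:]-l1[2:]);P.append((l1[2:]+t[0]*l1[:2]+.0-1.5)/4+[x,y])
    P=np.array(P);res[v]=P;X=onz(I[v],P,.030)
    print(v,cv2.contourArea(c)/16,n);print(np.c_[P.round(1),X[:,:2].round(4)]); print("edges mm",(np.linalg.norm(np.roll(X,-1,0)-X,axis=1)*1000).round(1),"ang",[round(float(np.arctan2(*(np.roll(X,-1,0)-X)[i,[1,0]])),3) for i in range(n)])
if len(res["v1"])==len(res["v10"]):
    for i in range(len(res["v1"])):
        j=np.argmin([tri([(I["v1"],res["v1"][i]),(I["v10"],q)])[1]+np.linalg.norm(onz(I["v10"],[q],.03)-onz(I["v1"],[res["v1"][i]],.03)) for q in res["v10"]])
        X,r=tri([(I["v1"],res["v1"][i]),(I["v10"],res["v10"][j])]);print(i,j,X.round(4),round(r,4))
s=V10["state"];print(s["eef_pos"],np.arctan2(s["tool_rot"][1,0],s["tool_rot"][0,0]))
```

```text
v1 3275.625 6
[[ 4.740e+02  2.193e+02  5.267e-01 -3.751e-01]
 [ 4.581e+02  2.044e+02  5.333e-01 -3.499e-01]
 [ 4.129e+02  2.530e+02  4.610e-01 -3.336e-01]
 [ 3.651e+02  2.138e+02  4.773e-01 -2.617e-01]
 [ 3.497e+02  2.311e+02  4.517e-01 -2.556e-01]
 [ 4.141e+02  2.826e+02  4.296e-01 -3.536e-01]]
edges mm [ 26.1  74.1  73.7  26.4 100.4  99.5] ang [1.316, 2.919, 1.348, 2.909, -1.792, -0.218]
v10 3766.46875 6
[[ 4.677e+02  1.844e+02  5.270e-01 -3.752e-01]
 [ 4.504e+02  1.687e+02  5.330e-01 -3.500e-01]
 [ 4.030e+02  2.215e+02  4.608e-01 -3.336e-01]
 [ 3.520e+02  1.789e+02  4.774e-01 -2.618e-01]
 [ 3.358e+02  1.978e+02  4.516e-01 -2.556e-01]
 [ 4.048e+02  2.535e+02  4.296e-01 -3.537e-01]]
edges mm [ 25.9  74.   73.7  26.5 100.5  99.7] ang [1.336, 2.919, 1.344, 2.906, -1.792, -0.217]
0 0 [ 0.5269 -0.3743  0.0321] 0.0001
1 1 [ 0.5332 -0.3509  0.0275] 0.0001
2 2 [ 0.4607 -0.3341  0.0285] 0.0001
3 3 [ 0.4774 -0.2618  0.0299] 0.0
4 4 [ 0.4516 -0.2557  0.0298] 0.0
5 5 [ 0.4294 -0.354   0.0289] 0.0
[ 0.45071778 -0.235414    0.33797265] 0.4607754390307698
```

Square measured consistently in both views: yaw −0.221, corner (0.4296, −0.3537), centre (0.4893, −0.3159), top near 0.030. Grip point is (0.4812, −0.3520).

Emit:
send_rows:
  series:
    - {"travel": [-1, 4, 1], "rotation": [0, 0, 0.12], "claw": 1}
    - {"travel": [-2, 8, 3], "rotation": [0, 0, 0.24], "claw": 1}
    - {"travel": [-2.45, 11.8, 6], "rotation": [0, 0, 0.36], "claw": 1}
    - {"travel": [-2.45, 11.8, 10], "rotation": [0, 0, 0.48], "claw": 1}
    - {"travel": [-2.45, 11.8, 14], "rotation": [0, 0, 0.6], "claw": 1}
    - {"travel": [-2.45, 11.8, 18], "rotation": [0, 0, 0.682], "claw": 1}
    - {"travel": [-2.45, 11.8, 22], "rotation": [0, 0, 0.682], "claw": 1}
    - {"travel": [-2.45, 11.8, 25], "rotation": [0, 0, 0.682], "claw": 1}
    - {"travel": [-2.45, 11.8, 28], "rotation": [0, 0, 0.682], "claw": 1}
    - {"travel": [-2.45, 11.8, 29.5], "rotation": [0, 0, 0.682], "claw": 1}
    - {"travel": [-2.45, 11.8, 30.1], "rotation": [0, 0, 0.682], "claw": 1}
    - {"travel": [-2.45, 11.8, 30.1], "rotation": [0, 0, 0.682], "claw": 1}
    - {"travel": [-2.45, 11.8, 30.1], "rotation": [0, 0, 0.682], "claw": 1}
  squeeze: 40

```text
t: 17.3
eef_pos: [0.4824, -0.353, 0.039]
tool_rot: [[0.976, -0.218, 0.002], [-0.218, -0.976, -0.002], [0.002, 0.002, -1.0]]
contact_force: [-0.0, -0.4, 0.9]
grip_width: 1.004
gripper_force: 0.0
```

Emit:
send_rows:
  series:
    - {"travel": [-0.1, -0.1, 0.3], "rotation": [0, 0, 0], "claw": 1}
    - {"travel": [-0.1, -0.1, 0.3], "rotation": [0, 0, 0], "claw": -1}
    - {"travel": [-0.1, -0.1, 0.3], "rotation": [0, 0, 0], "claw": -1}
    - {"travel": [-0.1, -0.1, 0.3], "rotation": [0, 0, 0], "claw": -1}
    - {"travel": [-0.1, -0.1, 0.3], "rotation": [0, 0, 0], "claw": -1}
    - {"travel": [-0.1, -0.1, 0.3], "rotation": [0, 0, 0], "claw": -1}
    - {"travel": [-0.1, -0.1, 0.3], "rotation": [0, 0, 0], "claw": -1}
    - {"travel": [-0.1, -0.1, 0.3], "rotation": [0, 0, 0], "claw": -1}
  squeeze: 40

```text
t: 18.1
eef_pos: [0.4808, -0.3516, 0.0348]
tool_rot: [[0.976, -0.218, 0.001], [-0.218, -0.976, -0.001], [0.001, 0.001, -1.0]]
contact_force: [-1.5, -1.3, 4.1]
grip_width: 0.291
gripper_force: 40.7
```

Emit:
send_rows:
  series:
    - {"travel": [0, 0, -2], "rotation": [0, 0, 0], "claw": -1}
    - {"travel": [0, 0, -6], "rotation": [0, 0, 0], "claw": -1}
    - {"travel": [0, 0, -11], "rotation": [0, 0, 0], "claw": -1}
    - {"travel": [0, 0, -16], "rotation": [0, 0, 0], "claw": -1}
    - {"travel": [0, 0, -21], "rotation": [0, 0, 0], "claw": -1}
    - {"travel": [0, 0, -25], "rotation": [0, 0, 0], "claw": -1}
    - {"travel": [-1, -4, -26], "rotation": [0, 0, -0.04], "claw": -1}
    - {"travel": [-2, -8.5, -26], "rotation": [0, 0, -0.08], "claw": -1}
    - {"travel": [-3, -13, -26], "rotation": [0, 0, -0.12], "claw": -1}
    - {"travel": [-4.2, -17.5, -26], "rotation": [0, 0, -0.16], "claw": -1}
    - {"travel": [-5.3, -22, -26], "rotation": [0, 0, -0.2], "claw": -1}
    - {"travel": [-6.4, -26.5, -26], "rotation": [0, 0, -0.24], "claw": -1}
    - {"travel": [-7.5, -31, -26], "rotation": [0, 0, -0.28], "claw": -1}
    - {"travel": [-8.5, -35.5, -26], "rotation": [0, 0, -0.32], "claw": -1}
    - {"travel": [-9.6, -40, -26], "rotation": [0, 0, -0.36], "claw": -1}
    - {"travel": [-10.6, -44.5, -26], "rotation": [0, 0, -0.4], "claw": -1}
    - {"travel": [-11.7, -49, -26], "rotation": [0, 0, -0.44], "claw": -1}
    - {"travel": [-12.8, -53.5, -26], "rotation": [0, 0, -0.458], "claw": -1}
    - {"travel": [-13.9, -58, -26], "rotation": [0, 0, -0.458], "claw": -1}
    - {"travel": [-14.74, -61.6, -26], "rotation": [0, 0, -0.458], "claw": -1}
  squeeze: 40

```text
t: 20.1
eef_pos: [0.4699, 0.2845, 0.293]
tool_rot: [[0.972, 0.237, -0.002], [0.237, -0.972, -0.0], [-0.002, -0.0, -1.0]]
contact_force: [0.5, -1.4, -1.8]
grip_width: 0.294
gripper_force: 40.1
```

Emit:
send_rows:
  series:
    - {"travel": [0, 0, 0], "rotation": [0, 0, 0], "claw": -1}
    - {"travel": [0, 0, 0], "rotation": [0, 0, 0], "claw": -1}
    - {"travel": [0, 0, 4], "rotation": [0, 0, 0], "claw": -1}
    - {"travel": [0, 0, 8], "rotation": [0, 0, 0], "claw": -1}
    - {"travel": [0, 0, 12], "rotation": [0, 0, 0], "claw": -1}
    - {"travel": [0, 0, 16], "rotation": [0, 0, 0], "claw": -1}
    - {"travel": [0, 0, 20], "rotation": [0, 0, 0], "claw": -1}
    - {"travel": [0, 0, 22.5], "rotation": [0, 0, 0], "claw": -1}
    - {"travel": [0, 0, 24], "rotation": [0, 0, 0], "claw": -1}
    - {"travel": [0, 0, 24], "rotation": [0, 0, 0], "claw": -1}
    - {"travel": [0, 0, 24], "rotation": [0, 0, 0], "claw": -1}
  squeeze: 40

```text
t: 21.2
eef_pos: [0.4722, 0.282, 0.0553]
tool_rot: [[0.972, 0.235, 0.001], [0.235, -0.972, 0.001], [0.002, -0.0, -1.0]]
contact_force: [0.2, 0.1, -1.7]
grip_width: 0.295
gripper_force: 40.3
```

Run:
```python
from meas import *
s=sensors.state();R=s["tool_rot"];print(s["eef_pos"],np.arctan2(R[1,0],R[0,0]),R.T@(np.array([.4713,.2818,.036])-s["eef_pos"])*100)
```

```text
[0.47219334 0.28195673 0.05534632] 0.23696083802332615 [-0.09352589 -0.00546407  1.93448931]
```

Emit:
send_rows:
  series:
    - {"travel": [-0.09, 0, 0.8], "rotation": [0, 0, 0], "claw": -1}
    - {"travel": [-0.09, 0, 1.4], "rotation": [0, 0, 0], "claw": -1}
    - {"travel": [-0.09, 0, 1.8], "rotation": [0, 0, 0], "claw": -1}
    - {"travel": [-0.09, 0, 2.0], "rotation": [0, 0, 0], "claw": -1}
    - {"travel": [-0.09, 0, 2.1], "rotation": [0, 0, 0], "claw": -1}
    - {"travel": [-0.09, 0, 2.1], "rotation": [0, 0, 0], "claw": -1}
  squeeze: 40

```text
t: 21.8
eef_pos: [0.4702, 0.282, 0.0348]
tool_rot: [[0.972, 0.236, -0.002], [0.236, -0.972, -0.001], [-0.002, 0.001, -1.0]]
contact_force: [-6.6, -3.8, 12.8]
grip_width: 0.29
gripper_force: 42.0
```

Emit:
send_rows:
  series:
    - {"travel": [0, 0, 0], "rotation": [0, 0, 0], "claw": 1}
    - {"travel": [0, 0, 0], "rotation": [0, 0, 0], "claw": 1}
    - {"travel": [0, 0, 0], "rotation": [0, 0, 0], "claw": 1}
    - {"travel": [0, 0, 0], "rotation": [0, 0, 0], "claw": 1}
    - {"travel": [0, 0, -3], "rotation": [0, 0, 0], "claw": 1}
    - {"travel": [0, 0, -8], "rotation": [0, 0, 0], "claw": 1}
    - {"travel": [0, 0, -13], "rotation": [0, 0, 0], "claw": 1}
    - {"travel": [0, 0, -18], "rotation": [0, 0, 0], "claw": 1}
    - {"travel": [0, 0, -23], "rotation": [0, 0, 0], "claw": 1}
    - {"travel": [-2, 3, -27], "rotation": [0, 0, 0], "claw": 1}
    - {"travel": [-4, 6, -30.5], "rotation": [0, 0, 0], "claw": 1}
    - {"travel": [-5.7, 10, -30.5], "rotation": [0, 0, 0], "claw": 1}
    - {"travel": [-5.7, 13, -30.5], "rotation": [0, 0, 0], "claw": 1}
    - {"travel": [-5.7, 15, -30.5], "rotation": [0, 0, 0], "claw": 1}
    - {"travel": [-5.7, 15, -30.5], "rotation": [0, 0, 0], "claw": 1}
  squeeze: 40

```text
t: 23.3
eef_pos: [0.4506, 0.121, 0.3384]
tool_rot: [[0.973, 0.232, 0.0], [0.232, -0.973, -0.0], [0.0, 0.0, -1.0]]
contact_force: [-0.6, 1.1, -0.7]
grip_width: 1.0
gripper_force: 0.0
```

```bash
python3 snap.py v11 wrist
```

```text
(no output)
```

View pics/v11_wrist.png

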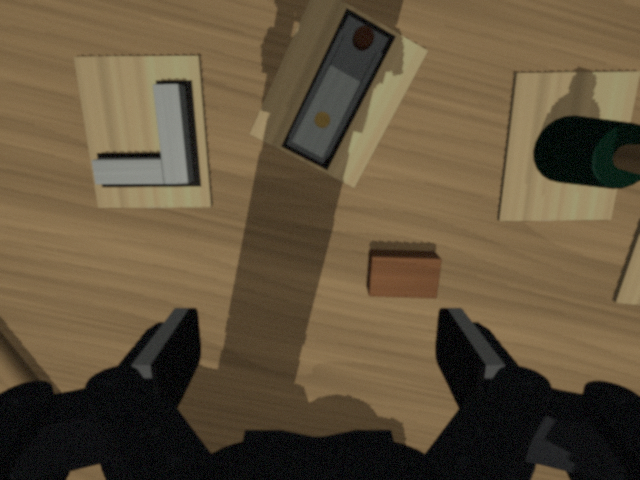

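V11 shows the square on the dark L with its corner at (192,186), the plane in the bar at (340,85) and the mallet upright on the blank board at (590,150). I'll check the square and plane numerically.

Run:
```python
from meas import *
im=pickle.load(open("v11.pkl","rb"))["wrist"]
x,y,w,h=70,65,140,140
p=cv2.resize(im["pixels"][y:y+h,x:x+w],None,fx=4,fy=4,interpolation=cv2.INTER_CUBIC);hs=cv2.cvtColor(p,cv2.COLOR_RGB2HSV)
m=((hs[...,1]<55)&(hs[...,2]>85)).astype(np.uint8);m=cv2.morphologyEx(m,cv2.MORPH_CLOSE,np.ones((13,13)))
c=max(cv2.findContours(m,0,1)[0],key=cv2.contourArea);a=cv2.approxPolyDP(c,14,True)[:,0]
X=onz(im,a/4+[x,y]-.4,.03)[:,:2];print(np.c_[a/4+[x,y],X].round(4));print([(round(float(np.linalg.norm(e)),4),round(float(np.arctan2(e[1],e[0])),3)) for e in np.roll(X,-1,0)-X])
for b in ("ell","bar"):
    c_,s_=np.cos(B[b][2]),np.sin(B[b][2]);R=np.array([[c_,-s_],[s_,c_]]);print(b,B[b].round(4))
    if b=="ell": print("want",[(R@np.array(q)/1000+B[b][:2]).round(4) for q in ((-50,-50),(50,-50),(-50,50))])
g=cv2.cvtColor(im["pixels"],cv2.COLOR_RGB2GRAY)
# board corners as seen in v11
for nm,L in dict(ell=[(97,207),(212,207),(200,54),(75,56)]).items():
    q=cv2.cornerSubPix(g,np.array(L,np.float32).reshape(-1,1,2),(5,5),(-1,-1),(3,30,.01)).reshape(-1,2);Z=onz(im,q,.008)[:,:2]
    print(nm,q.round(1).tolist(),Z.mean(0).round(4),np.linalg.norm(np.diff(Z,axis=0),axis=1).round(4),np.arctan2(*((Z[2]-Z[1])+(Z[3]-Z[0]))[::-1]))
print("knob",onz(im,[(363,38)],.0276),"screw",onz(im,[(322.5,120.5)],.0475))
```

```text
[[178.25    84.5      0.5223   0.283 ]
 [152.5     85.       0.516    0.308 ]
 [160.5    158.5      0.4455   0.2913]
 [ 92.5    160.       0.4274   0.361 ]
 [ 95.5    183.75     0.4028   0.3559]
 [188.25   182.25     0.4274   0.2593]]
[(0.0259, 1.821), (0.0724, -2.908), (0.072, 1.825), (0.0251, -2.939), (0.0997, -1.322), (0.0978, 0.244)]
ell [0.4626 0.3177 0.2383]
want [array([0.4258, 0.2573]), array([0.5229, 0.2809]), array([0.4022, 0.3545])]
bar [ 0.5525  0.1267 -0.236 ]
ell [[98.0999984741211, 207.39999389648438], [210.39999389648438, 206.1999969482422], [198.1999969482422, 55.099998474121094], [73.9000015258789, 56.900001525878906]] [0.4624 0.3177] [0.129  0.1587 0.1289] 0.237303244629624
knob [[0.60592328 0.11379025 0.0276    ]] screw [[0.5217537  0.13427394 0.0475    ]]
```

Square is within about 2 mm and 0.01 rad. Checking the dark margins at both ends of the plane with an intensity profile.

Run:
```python
from meas import *
for v in ("v11","v9"):
    im=pickle.load(open(v+".pkl","rb"))["wrist"];g=cv2.cvtColor(im["pixels"],cv2.COLOR_RGB2GRAY).astype(np.float32)
    th=B["bar"][2];R=np.array([[np.cos(th),-np.sin(th)],[np.sin(th),np.cos(th)]])
    def prof(ax,lo,hi,oth):
        out=[]
        for t in range(lo,hi+1,2):
            q=[(t,o) if ax==0 else (o,t) for o in oth]
            W=np.array([[*(R@np.array(k)/1000+B["bar"][:2]),.008] for k in q]);P=proj(im,W).astype(np.float32)
            out.append((t,int(np.mean(cv2.remap(g,P[:,0],P[:,1],cv2.INTER_LINEAR)))))
        return out
    print(v,"front",prof(0,62,80,range(-14,15,4)));print(" rear",prof(0,-80,-62,range(-14,15,4)))
    print(" y-",prof(1,-32,-18,range(-50,40,6)));print(" y+",prof(1,18,32,range(-50,40,6)))
```

```text
v11 front [(62, 36), (64, 34), (66, 38), (68, 41), (70, 39), (72, 19), (74, 21), (76, 68), (78, 84), (80, 74)]
 rear [(-80, 80), (-78, 85), (-76, 54), (-74, 17), (-72, 31), (-70, 48), (-68, 54), (-66, 72), (-64, 82), (-62, 83)]
 y- [(-32, 94), (-30, 86), (-28, 48), (-26, 16), (-24, 31), (-22, 50), (-20, 52), (-18, 56)]
 y+ [(18, 70), (20, 56), (22, 53), (24, 47), (26, 28), (28, 52), (30, 80), (32, 82)]
v9 front [(62, 39), (64, 40), (66, 46), (68, 52), (70, 42), (72, 15), (74, 21), (76, 70), (78, 91), (80, 80)]
 rear [(-80, 83), (-78, 89), (-76, 63), (-74, 23), (-72, 44), (-70, 76), (-68, 86), (-66, 87), (-64, 87), (-62, 87)]
 y- [(-32, 98), (-30, 88), (-28, 43), (-26, 13), (-24, 14), (-22, 38), (-20, 54), (-18, 57)]
 y+ [(18, 80), (20, 68), (22, 58), (24, 56), (26, 52), (28, 75), (30, 112), (32, 117)]
```

Plane margins look balanced (within about 1 mm). Now the mallet.

Emit:
send_rows:
  series:
    - {"travel": [0.7, 4.5, 0], "rotation": [0, 0, 0], "claw": 1}
    - {"travel": [1.4, 9, 0], "rotation": [0, 0, 0], "claw": 1}
    - {"travel": [2.1, 13.5, 0], "rotation": [0, 0, 0], "claw": 1}
    - {"travel": [2.8, 18, 0], "rotation": [0, 0, 0], "claw": 1}
    - {"travel": [3.5, 22.5, 0], "rotation": [0, 0, 0], "claw": 1}
    - {"travel": [4.25, 27.2, 0], "rotation": [0, 0, 0], "claw": 1}
    - {"travel": [4.25, 27.2, 0], "rotation": [0, 0, 0], "claw": 1}
    - {"travel": [4.25, 27.2, 4], "rotation": [0, 0, 0], "claw": 1}
    - {"travel": [4.25, 27.2, 8], "rotation": [0, 0, 0], "claw": 1}
    - {"travel": [4.25, 27.2, 12], "rotation": [0, 0, 0], "claw": 1}
    - {"travel": [4.25, 27.2, 15], "rotation": [0, 0, 0], "claw": 1}
    - {"travel": [4.25, 27.2, 15], "rotation": [0, 0, 0], "claw": 1}
    - {"travel": [4.25, 27.2, 15], "rotation": [0, 0, 0], "claw": 1}
    - {"travel": [4.25, 27.2, 15], "rotation": [0, 0, 0], "claw": -1}
    - {"travel": [4.25, 27.2, 15], "rotation": [0, 0, 0], "claw": -1}
    - {"travel": [4.25, 27.2, 15], "rotation": [0, 0, 0], "claw": -1}
    - {"travel": [4.25, 27.2, 15], "rotation": [0, 0, 0], "claw": -1}
    - {"travel": [4.25, 27.2, 15], "rotation": [0, 0, 0], "claw": -1}
    - {"travel": [4.25, 27.2, 15], "rotation": [0, 0, 0], "claw": -1}
    - {"travel": [4.25, 27.2, 15], "rotation": [0, 0, 0], "claw": -1}
  squeeze: 50

```text
t: 25.35
eef_pos: [0.5564, -0.1322, 0.1894]
tool_rot: [[0.972, 0.235, 0.002], [0.235, -0.972, -0.001], [0.002, 0.002, -1.0]]
contact_force: [-0.7, -2.0, 5.8]
grip_width: 0.307
gripper_force: 49.5
```

Run:
```python
from meas import *
s=sensors.state();R=s["tool_rot"];p=s["eef_pos"];print(p,R.T@(np.array([.5548,-.1339,p[2]])-p)*100,R.T@(np.array([.4841,-.3217,p[2]])-np.array([.5548,-.1339,p[2]]))*100)
im=pickle.load(open("v10.pkl","rb"))["wrist"] ;m=(cv2.cvtColor(im["pixels"],cv2.COLOR_RGB2GRAY)<40).astype(np.uint8)
# disc check (half hidden by square): circle fit of the visible far arc
x,y,w,h=350,130,110,110
c=max(cv2.findContours(m[y:y+h,x:x+w].copy(),0,1)[0],key=cv2.contourArea)[:,0]+[x,y]
q=onz(im,c,.008)[:,:2];d=q-B["disc"][:2];k=(d[:,0]>0.012)
r=least_squares(lambda a:np.hypot(*(q[k]-a).T)-.042,B["disc"][:2],loss="soft_l1",f_scale=.001);print("disc arc centre",r.x,k.sum())
```

```text
[ 0.55636693 -0.13216951  0.18940458] [-1.93031547e-01  1.31292557e-01 -7.22499050e-05] [-1.12928710e+01  1.65874723e+01  1.13303981e-02]
disc arc centre [ 0.4814085  -0.32255501] 76
```

Mallet gripped again. The disc is now uncovered, so I'll lift, step back for one clean view of it, then place.

Emit:
send_rows:
  series:
    - {"travel": [0, 0, -2], "rotation": [0, 0, 0], "claw": -1}
    - {"travel": [0, 0, -5], "rotation": [0, 0, 0], "claw": -1}
    - {"travel": [-2, 1, -8], "rotation": [0, 0, 0], "claw": -1}
    - {"travel": [-6, 2.5, -8], "rotation": [0, 0, 0], "claw": -1}
    - {"travel": [-10, 4.5, -8], "rotation": [0, 0, 0], "claw": -1}
    - {"travel": [-14, 6, -8], "rotation": [0, 0, 0], "claw": -1}
    - {"travel": [-17.5, 7.8, -8], "rotation": [0, 0, 0], "claw": -1}
    - {"travel": [-17.5, 7.8, -8], "rotation": [0, 0, 0], "claw": -1}
    - {"travel": [-17.5, 7.8, -8], "rotation": [0, 0, 0], "claw": -1}
  squeeze: 50

```text
t: 26.25
eef_pos: [0.4029, -0.2483, 0.2667]
tool_rot: [[0.972, 0.234, -0.002], [0.234, -0.972, 0.003], [-0.001, -0.003, -1.0]]
contact_force: [-0.5, 0.8, -4.2]
grip_width: 0.311
gripper_force: 50.0
```

```bash
python3 snap.py v12 wrist
python3 - <<'E'
from meas import *
D=pickle.load(open("v12.pkl","rb"));im=D["wrist"];s=sensors.state()
dp=proj(im,[[*B["disc"][:2],.008]])[0].round().astype(int);print("disc px",dp)
g=cv2.cvtColor(im["pixels"],cv2.COLOR_RGB2GRAY);x,y=dp-80
sub=g[max(y,0):y+160,max(x,0):x+160];x,y=max(x,0),max(y,0)
for th in (40,50):
    cs=cv2.findContours((sub<th).astype(np.uint8),0,1)[0]
    for c in cs:
        if cv2.contourArea(c)<1200: continue
        q=onz(im,c[:,0]+[x,y],.008)[:,:2]
        r=least_squares(lambda a:np.hypot(*(q-a[:2]).T)-a[2],[*B["disc"][:2],.042],loss="soft_l1",f_scale=.001);print(th,cv2.contourArea(c),r.x.round(4),np.median(abs(r.fun)))
R=s["tool_rot"];p=s["eef_pos"];print(p,(R.T@(np.array([.4841,-.3217,p[2]])-p)*100).round(2))
cv2.imwrite("pics/f.png",im["pixels"][:,:,::-1])
E
```

```text
disc px [419 132]
40 5629.5 [ 0.4865 -0.3248  0.0379] 0.0015833886410452566
50 6245.5 [ 0.4847 -0.3229  0.0399] 0.00021167233883258307
[ 0.40354415 -0.24797017  0.2669754 ] [ 6.1   9.06 -0.03]
```

View pics/f.png

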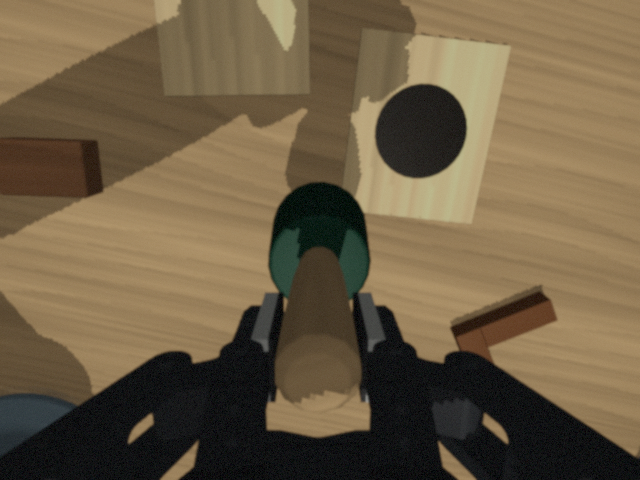

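V12 shows the bare disc at (421,131) and the held mallet upright. Disc centre comes out at (0.4845, −0.3223). Placing now.

Emit:
send_rows:
  series:
    - {"travel": [2, 3, 0], "rotation": [0, 0, 0], "claw": -1}
    - {"travel": [4.2, 6, 0], "rotation": [0, 0, 0], "claw": -1}
    - {"travel": [6.35, 9.1, 0], "rotation": [0, 0, 0], "claw": -1}
    - {"travel": [6.35, 9.1, 0], "rotation": [0, 0, 0], "claw": -1}
    - {"travel": [6.35, 9.1, 3], "rotation": [0, 0, 0], "claw": -1}
    - {"travel": [6.35, 9.1, 5.5], "rotation": [0, 0, 0], "claw": -1}
    - {"travel": [6.35, 9.1, 6.2], "rotation": [0, 0, 0], "claw": -1}
    - {"travel": [6.35, 9.1, 6.2], "rotation": [0, 0, 0], "claw": -1}
    - {"travel": [6.35, 9.1, 6.2], "rotation": [0, 0, 0], "claw": -1}
  squeeze: 50

```text
t: 27.2
eef_pos: [0.4879, -0.322, 0.2075]
tool_rot: [[0.972, 0.236, 0.001], [0.236, -0.972, -0.001], [0.001, 0.001, -1.0]]
contact_force: [1.5, -0.2, -3.8]
grip_width: 0.313
gripper_force: 50.6
```

Run:
```python
from meas import *
P=[]
for i in range(3):
    viewer.get_image("top");s=sensors.state();P.append(s["eef_pos"])
p=np.mean(P,0);print(p,(s["tool_rot"].T@(np.array([.4863,-.3219,.1892])-p)*100).round(2))
```

```text
[ 0.48794195 -0.32251728  0.20813527] [-0.15 -0.1   1.89]
```

Emit:
send_rows:
  series:
    - {"travel": [-0.15, -0.1, 0.8], "rotation": [0, 0, 0], "claw": -1}
    - {"travel": [-0.15, -0.1, 1.4], "rotation": [0, 0, 0], "claw": -1}
    - {"travel": [-0.15, -0.1, 1.7], "rotation": [0, 0, 0], "claw": -1}
    - {"travel": [-0.15, -0.1, 1.85], "rotation": [0, 0, 0], "claw": -1}
    - {"travel": [-0.15, -0.1, 1.85], "rotation": [0, 0, 0], "claw": -1}
    - {"travel": [-0.15, -0.1, 1.85], "rotation": [0, 0, 0], "claw": -1}
    - {"travel": [-0.15, -0.1, 1.85], "rotation": [0, 0, 0], "claw": 1}
    - {"travel": [-0.15, -0.1, 1.85], "rotation": [0, 0, 0], "claw": 1}
    - {"travel": [-0.15, -0.1, 1.85], "rotation": [0, 0, 0], "claw": 1}
    - {"travel": [-0.15, -0.1, 1.85], "rotation": [0, 0, 0], "claw": 1}
    - {"travel": [-0.15, -0.1, -2], "rotation": [0, 0, 0], "claw": 1}
    - {"travel": [-0.15, -0.1, -6], "rotation": [0, 0, 0], "claw": 1}
    - {"travel": [-0.15, -0.1, -10], "rotation": [0, 0, 0], "claw": 1}
    - {"travel": [-3, -2, -14], "rotation": [0, 0, 0], "claw": 1}
    - {"travel": [-6, -3.5, -14], "rotation": [0, 0, 0], "claw": 1}
    - {"travel": [-8, -5, -14], "rotation": [0, 0, 0], "claw": 1}
    - {"travel": [-8, -5, -14], "rotation": [0, 0, 0], "claw": 1}
    - {"travel": [-8, -5, -14], "rotation": [0, 0, 0], "claw": 1}
  squeeze: 50

```text
t: 29.15
eef_pos: [0.3976, -0.2924, 0.3464]
tool_rot: [[0.972, 0.235, 0.001], [0.235, -0.972, -0.001], [0.0, 0.001, -1.0]]
contact_force: [-0.5, -0.0, -0.5]
grip_width: 1.0
gripper_force: 0.0
```

```bash
python3 snap.py v13 wrist top scene
python3 - <<'E'
import cv2,numpy as np
a=cv2.imread('pics/v13_wrist.png');b=cv2.imread('pics/v13_top.png')
a=a[:300];b=cv2.resize(b[140:310,150:470],None,fx=1.8,fy=1.75)
o=np.zeros((600,640,3),np.uint8);o[:300]=a;o[302:302+min(298,b.shape[0]),:b.shape[1]]=b[:298];cv2.imwrite("pics/g.png",o)
E
```

```text
(no output)
```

View pics/g.png

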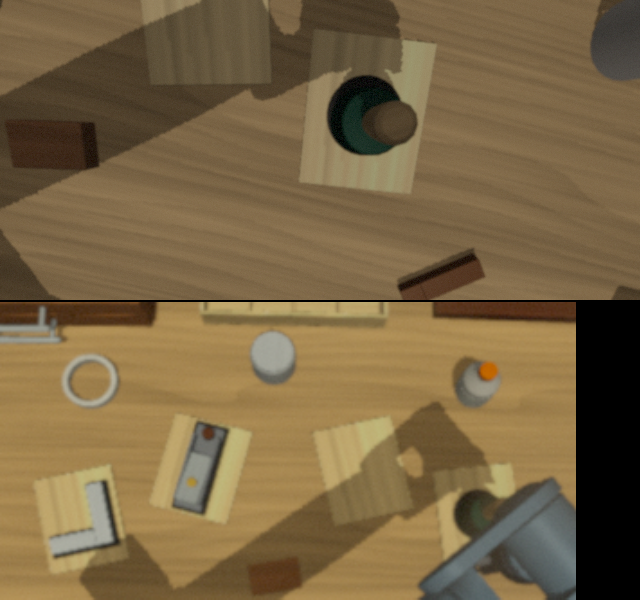

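The final view shows the mallet upright on the disc at (367,115), the plane in its bar, the square on the L, the blank board empty, and the glue and tin in place. One numeric check of the mallet and the bystanders.

Run:
```python
from meas import *
D=pickle.load(open("v13.pkl","rb"));im=D["wrist"]
g=cv2.medianBlur(cv2.cvtColor(im["pixels"],cv2.COLOR_RGB2GRAY)[75:170,345:445],3)
c=cv2.HoughCircles(g,cv2.HOUGH_GRADIENT,1.5,100,param1=60,param2=12,minRadius=17,maxRadius=28)[0,0]+[345,75,0];print(c,[onz(im,[c[:2]],z)[0].round(4) for z in (.19,.2)])
# base dark silhouette + disc: left edge/bottom margins
gg=cv2.cvtColor(im["pixels"],cv2.COLOR_RGB2GRAY);m=(gg[60:170,320:440]<48).astype(np.uint8)
k=max(cv2.findContours(m,0,1)[0],key=cv2.contourArea)[:,0]+[320,60];q=onz(im,k,.008)[:,:2]-[.4845,-.3223]
print("dark reach mm: x",(q.min(0)*1000).round(1),(q.max(0)*1000).round(1))
A=pickle.load(open("a.pkl","rb"))
for n,(x,y,w,h) in dict(glue=(395,165,45,40),tin=(280,145,45,48)).items():
    d=cv2.absdiff(A["top"]["pixels"][y:y+h,x:x+w],D["top"]["pixels"][y:y+h,x:x+w]);print(n,d.mean().round(2),d.max())
```

```text
[395.25       122.25        22.10000038] [array([ 0.4789, -0.3246,  0.19  ]), array([ 0.4786, -0.3228,  0.2   ])]
dark reach mm: x [-40.6 -41.6] [41.1 40.1]
glue 2.12 59
tin 1.69 10
```

Handle top reads about 5 mm low in x from this single oblique view, so I'll take a second view for triangulation.

Emit:
send_rows:
  series:
    - {"travel": [1.5, 4, 0], "rotation": [0, 0, 0], "claw": 1}
    - {"travel": [1.5, 6.5, 0], "rotation": [0, 0, 0], "claw": 1}
    - {"travel": [1.5, 6.5, 0], "rotation": [0, 0, 0], "claw": 1}
    - {"travel": [1.5, 6.5, 0], "rotation": [0, 0, 0], "claw": 1}
  squeeze: 50

```text
t: 29.7
eef_pos: [0.4278, -0.3521, 0.3455]
tool_rot: [[0.972, 0.236, -0.001], [0.236, -0.972, 0.002], [-0.001, -0.002, -1.0]]
contact_force: [-0.1, 0.6, -0.4]
grip_width: 0.998
gripper_force: 0.0
```

```bash
python3 snap.py v14
python3 - <<'E'
from meas import *
I["v13"]=pickle.load(open("v13.pkl","rb"))["wrist"];I["v14"]=pickle.load(open("v14.pkl","rb"))["wrist"]
p={}
for v in ("v13","v14","v5","v6"):
    im=I[v];X0=[.4845,-.3223,.2] if v>"v1" and v in("v13","v14") else [.549,.135,.2]
    x,y=(proj(im,[X0])[0]).astype(int);y=max(y,48);g=cv2.medianBlur(cv2.cvtColor(im["pixels"],cv2.COLOR_RGB2GRAY)[y-48:y+48,x-48:x+48],3)
    c=cv2.HoughCircles(g,cv2.HOUGH_GRADIENT,1.5,100,param1=60,param2=12,minRadius=18,maxRadius=28)[0,0];p[v]=c[:2]+[x-48,y-48]
    # dark green+black blob around head base
    print(v,p[v],c[2],"at .2:",onz(im,[p[v]],.2)[0].round(4),"at .19",onz(im,[p[v]],.19)[0].round(4))
print(tri([(I["v13"],p["v13"]),(I["v14"],p["v14"])]),tri([(I["v5"],p["v5"]),(I["v6"],p["v6"])]))
# green head centroid-edge: green mask contour, widest lower part
for v in ("v13","v14"):
    im=I[v];x,y=proj(im,[[.4845,-.3223,.008]])[0].astype(int);q=im["pixels"][y-60:y+60,x-60:x+60].astype(int)
    m=((q[...,1]-q[...,0]>10)&(q[...,1]<110)).astype(np.uint8);m=cv2.morphologyEx(m,cv2.MORPH_OPEN,np.ones((3,3)))
    k=max(cv2.findContours(m,0,1)[0],key=cv2.contourArea);print(v,(x,y),np.array(cv2.boundingRect(k))+[x-60,y-60,0,0],cv2.contourArea(k))
    o=cv2.resize(im["pixels"][y-70:y+70,x-70:x+70][:,:,::-1],None,fx=3,fy=3,interpolation=cv2.INTER_CUBIC);cv2.imwrite(f"pics/h_{v}.png",cv2.convertScaleAbs(o,alpha=2.2))
a=cv2.hconcat([cv2.resize(cv2.imread(f"pics/h_{v}.png"),(400,400)) for v in("v13","v14")]);cv2.imwrite("pics/h.png",a)
E
```

```text
v13 [394.75 121.75] 22.05 at .2: [ 0.4788 -0.3224  0.2   ] at .19 [ 0.4791 -0.3242  0.19  ]
v14 [294.25 146.75] 22.05 at .2: [ 0.4787 -0.323   0.2   ] at .19 [ 0.4779 -0.3225  0.19  ]
v5 [354.75 146.75] 23.1 at .2: [0.5483 0.1365 0.2   ] at .19 [0.5481 0.1354 0.19  ]
v6 [271.25 102.25] 22.2 at .2: [0.5492 0.1357 0.2   ] at .19 [0.5491 0.1369 0.19  ]
(array([ 0.47868117, -0.32280196,  0.19812703]), np.float64(0.0001838474592257759)) (array([0.54868986, 0.13611742, 0.1965933 ]), np.float64(0.0004754600690668246))
v13 (np.int64(364), np.int64(115)) [341  95  48  59] 1227.5
v14 (np.int64(305), np.int64(129)) [306 114  28  56] 694.0
```

View pics/h.png

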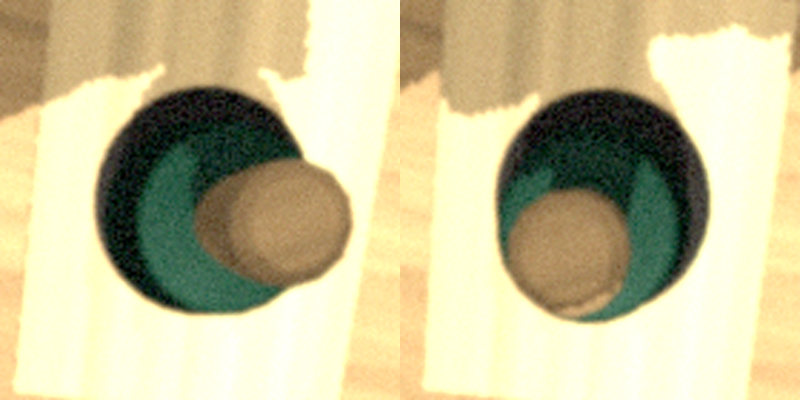

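The brightened crop confirms it: the mallet is about 6 mm off toward −x, with no dark margin at the image bottom. Regrasp and shift by the measured +5.8 mm.

Emit:
send_rows:
  series:
    - {"travel": [3, -1, 0], "rotation": [0, 0, 0], "claw": 1}
    - {"travel": [5.6, -1.65, 0], "rotation": [0, 0, 0], "claw": 1}
    - {"travel": [5.6, -1.65, 0], "rotation": [0, 0, 0], "claw": 1}
    - {"travel": [5.6, -1.65, 4], "rotation": [0, 0, 0], "claw": 1}
    - {"travel": [5.6, -1.65, 8], "rotation": [0, 0, 0], "claw": 1}
    - {"travel": [5.6, -1.65, 12], "rotation": [0, 0, 0], "claw": 1}
    - {"travel": [5.6, -1.65, 15], "rotation": [0, 0, 0], "claw": 1}
    - {"travel": [5.6, -1.65, 15.6], "rotation": [0, 0, 0], "claw": 1}
    - {"travel": [5.6, -1.65, 15.6], "rotation": [0, 0, 0], "claw": 1}
    - {"travel": [5.6, -1.65, 15.6], "rotation": [0, 0, 0], "claw": 1}
    - {"travel": [5.6, -1.65, 15.6], "rotation": [0, 0, 0], "claw": -1}
    - {"travel": [5.6, -1.65, 15.6], "rotation": [0, 0, 0], "claw": -1}
    - {"travel": [5.6, -1.65, 15.6], "rotation": [0, 0, 0], "claw": -1}
    - {"travel": [5.6, -1.65, 15.6], "rotation": [0, 0, 0], "claw": -1}
    - {"travel": [5.6, -1.65, 15.6], "rotation": [0, 0, 0], "claw": -1}
    - {"travel": [5.6, -1.65, 15.6], "rotation": [0, 0, 0], "claw": -1}
    - {"travel": [5.6, -1.65, 15.6], "rotation": [0, 0, 0], "claw": -1}
    - {"travel": [5.6, -1.65, 15.6], "rotation": [0, 0, 0], "claw": -1}
  squeeze: 50

```text
t: 31.55
eef_pos: [0.4783, -0.3231, 0.1909]
tool_rot: [[0.972, 0.236, 0.001], [0.236, -0.972, -0.001], [0.001, 0.001, -1.0]]
contact_force: [-0.5, -1.9, 4.1]
grip_width: 0.308
gripper_force: 49.7
```

Emit:
send_rows:
  series:
    - {"travel": [0, 0, -0.6], "rotation": [0, 0, 0], "claw": -1}
    - {"travel": [0, 0, -1.2], "rotation": [0, 0, 0], "claw": -1}
    - {"travel": [0.3, 0, -1.2], "rotation": [0, 0, 0], "claw": -1}
    - {"travel": [0.58, 0.1, -1.2], "rotation": [0, 0, 0], "claw": -1}
    - {"travel": [0.58, 0.1, -1.2], "rotation": [0, 0, 0], "claw": -1}
    - {"travel": [0.58, 0.1, -1.2], "rotation": [0, 0, 0], "claw": -1}
    - {"travel": [0.58, 0.1, -0.8], "rotation": [0, 0, 0], "claw": -1}
    - {"travel": [0.58, 0.1, -0.4], "rotation": [0, 0, 0], "claw": -1}
    - {"travel": [0.58, 0.1, -0.2], "rotation": [0, 0, 0], "claw": -1}
    - {"travel": [0.58, 0.1, 0], "rotation": [0, 0, 0], "claw": -1}
    - {"travel": [0.58, 0.1, 0], "rotation": [0, 0, 0], "claw": -1}
    - {"travel": [0.58, 0.1, 0], "rotation": [0, 0, 0], "claw": -1}
  squeeze: 50

```text
t: 32.75
eef_pos: [0.4841, -0.3226, 0.1909]
tool_rot: [[0.972, 0.236, 0.001], [0.236, -0.972, -0.001], [0.0, 0.001, -1.0]]
contact_force: [-1.6, 1.1, 0.9]
grip_width: 0.31
gripper_force: 50.0
```

Emit:
send_rows:
  series:
    - {"travel": [0, 0, 0], "rotation": [0, 0, 0], "claw": 1}
    - {"travel": [0, 0, 0], "rotation": [0, 0, 0], "claw": 1}
    - {"travel": [0, 0, 0], "rotation": [0, 0, 0], "claw": 1}
    - {"travel": [0, 0, 0], "rotation": [0, 0, 0], "claw": 1}
    - {"travel": [0, 0, -4], "rotation": [0, 0, 0], "claw": 1}
    - {"travel": [0, 0, -8], "rotation": [0, 0, 0], "claw": 1}
    - {"travel": [0, 0, -12], "rotation": [0, 0, 0], "claw": 1}
    - {"travel": [-3, 1, -15.6], "rotation": [0, 0, 0], "claw": 1}
    - {"travel": [-6.2, 1.5, -15.6], "rotation": [0, 0, 0], "claw": 1}
    - {"travel": [-6.2, 1.5, -15.6], "rotation": [0, 0, 0], "claw": 1}
    - {"travel": [-6.2, 1.5, -15.6], "rotation": [0, 0, 0], "claw": 1}
  squeeze: 50

```text
t: 33.85
eef_pos: [0.4269, -0.3517, 0.3462]
tool_rot: [[0.972, 0.234, 0.0], [0.234, -0.972, 0.0], [0.0, -0.0, -1.0]]
contact_force: [-0.4, 0.6, -0.9]
grip_width: 0.998
gripper_force: 0.0
```

```bash
python3 snap.py v15
```

Emit:
send_rows:
  series:
    - {"travel": [-1.5, -4, 0], "rotation": [0, 0, 0], "claw": 1}
    - {"travel": [-1.5, -6.5, 0], "rotation": [0, 0, 0], "claw": 1}
    - {"travel": [-1.5, -6.5, 0], "rotation": [0, 0, 0], "claw": 1}
    - {"travel": [-1.5, -6.5, 0], "rotation": [0, 0, 0], "claw": 1}
  squeeze: 50

```text
t: 34.3
eef_pos: [0.3979, -0.2915, 0.346]
tool_rot: [[0.971, 0.237, -0.0], [0.237, -0.971, 0.0], [-0.0, -0.0, -1.0]]
contact_force: [-0.3, 0.1, 2.0]
grip_width: 0.997
gripper_force: 0.0
```

```bash
python3 snap.py v16
python3 - <<'E'
from meas import *
p={}
for v in ("v15","v16"):
    I[v]=im=pickle.load(open(v+".pkl","rb"))["wrist"];x,y=proj(im,[[.4845,-.3223,.2]])[0].astype(int)
    g=cv2.medianBlur(cv2.cvtColor(im["pixels"],cv2.COLOR_RGB2GRAY)[y-48:y+48,x-48:x+48],3)
    c=cv2.HoughCircles(g,cv2.HOUGH_GRADIENT,1.5,100,param1=60,param2=12,minRadius=18,maxRadius=28)[0,0];p[v]=c[:2]+[x-48,y-48];print(v,p[v],c[2],onz(im,[p[v]],.198)[0].round(4))
    # disc+head outline: margin of pure-dark (non green) pixels above/below head along image column of disc centre
    gg=cv2.cvtColor(im["pixels"],cv2.COLOR_RGB2GRAY);k=max(cv2.findContours((gg[y-90:y+90,x-90:x+90]<48).astype(np.uint8),0,1)[0],key=cv2.contourArea)[:,0]+[x-90,y-90]
    q=onz(im,k,.008)[:,:2]-[.4845,-.3223];print((q.min(0)*1000).round(1),(q.max(0)*1000).round(1))
print(tri([(I[v],p[v]) for v in p]))
E
```

```text
v15 [294.25 136.75] 22.05 [ 0.4839 -0.3213  0.198 ]
[-40.1 -40.3] [41.3 40. ]
v16 [399.75 112.25] 20.55 [ 0.4854 -0.3229  0.198 ]
[-40.2 -42.7] [41.  39.4]
(array([ 0.48465327, -0.32155052,  0.20595621]), np.float64(0.0003199836052074883))
```

The mallet is now within about 1 mm of the disc centre, and the plane and square are already verified. Handing in.

```bash
python3 -c "
from plant import job_done
print(job_done())"
```

```text
the job is handed in; nothing more can be done
None
```

The job is handed in: the mallet, plane and square are each on their own outlines, within about 1–2 mm by camera; the blank board is empty again, and the glue bottle and tin look undisturbed.

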